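# Pack an actuator into a double-latched stock case

### The job

A white heating actuator is standing on the shut lid of the blue stock case: take it off and stand it on the bench, then turn the red lever aside and raise the lid a little, to about where the hidden safety catch stops it. Only then slide the yellow catch under the lid's front edge aside and open the lid upright. Finally set the actuator down gently, upright, on the floor of the empty green-floored bay inside the case and let go; do not drop or tip it, and leave the other things on the bench where they are.

Things in the scene. Friction and masses are not known exactly. Their poses are not given: they have to be found in the camera images.
- case: Blue steel case fixed to the bench, 130 (x) x 320 (y) x 85 high, walls 6. Origin: centre of underside; x points from its front (latch side, at the robot) to the hinge side, y left, z up; 'case (x, y, z)' below means mm in this frame. Front wall face x = -65. Shut lid covers x -97 to 65, top z 92, overhanging the front by 32. Lever bracket on the front, 26 wide at y -90, to x -117, z 52 to 68
- lid (a joint): Lid hinge, rad: 0 shut, opens upwards, end stop 1.7. A stiff friction hinge: the lid stays where it is left; about 8 N at the bar moves it. With the lever latched it cannot open at all; with the catch not slid aside it stops at about 0.34, when the front edge has risen 53 mm
- lid_hinge (a point): Point on the lid's hinge axis (the axis runs along case y), at case (65, 0, 86)
- lid_bar (a point): Middle of the lid's black handle bar, 12 diameter, 180 long along case y, centre 44 above the lid, a post at each end. Lid shut: case (-50, 0, 136). It swings with the lid, 115 from the hinge along the lid and 50 off it. Hold it from above across case x; it turns in the grip as the lid swings. With the lid upright the bar is on the lid's far side
- lever (a joint): Red primary latch lever, rad, on a vertical pivot at case (-113, -90), z 94 to 109. At 0 its tail points to case -x (the robot) and its nose lies over the lid's front edge. Grows as the tail swings to case -y; from 1.3 on (stop 1.5) the nose is clear of the lid. Starts at 0 to 0.3. Stays where left; about 2 N at the tail turns it
- lever_pivot (a point): Lever's pivot, mid height of the tail (z 101)
- lever_tip (a point): On the lever's tail, 75 from the pivot and 7 from the tail's end, mid height. The tail is 14 wide and 14 high
- catch (a joint): Yellow hidden secondary catch, m: slides 0.026 to case +y (left) along the front wall, 0 engaged; from 0.016 on it frees the lid. Friction about 2 N: it stays where pushed. Reach it in front of the wall, under the raised front edge of the lid, with the tool tilted forwards
- catch_tab (a point): Centre of the catch's tab, a block 29 (case x) x 24 (y) x 34 (z), engaged at case (-80, 40, 60), so x -95 to -66, hidden under the lid's overhang while shut. Push on its right (-y) face; nothing stands between it and the lever bracket at y -90. The lid's own hook, at y 137 to 154 near its front edge, reaches 76 below the lid and stands out to the front when it is open
- bay_empty: Grey bay standing in the case, 116 (x) x 122 (y) x 75 high, axes as the case, origin: centre of its underside, at case z 6. Through its middle runs an empty green-floored slot 54 wide (x), 116 long (y), its walls 4 thick and as high as the bay; copper couplings stand before and behind it. It is the right (case y -90) or the left (y 36) of two bays
- bay_floor (a point): Centre of the empty slot's floor, case z = 9
- bay_full: The other bay, the same but with its slot full of copper reducers
- actuator: White actuator with brass foot and orange band, 66 (its x) x 44 (its y) x 60 high, about 0.35 kg, origin: centre of underside. Starts on the lid (z 92) close behind the bar, 66 side nearly along case x: hold it there across the 44. In the slot its 66 side lies along case y and its top is below the slot's walls, 5 to either side: there it can only be held across the 66
- stock_bin: Bystander: blue bin of couplings, 150 (x) x 100 (y) x 65 high, origin under its centre; left or right of the case
- reducer: Bystander: copper reducer standing upright, 60 diameter at the foot, 100 high, origin under its centre; on the other side of the case
- carton: Bystander: closed carton, 90 (x) x 120 (y) x 60 high, origin under its centre; behind the case
- wrench: Bystander: steel wrench 200 long (x), 40 wide, 9 high, lying on the bench in front of the case to the left; origin under its middle
Mind the look-alikes: they are no part of the job. Of the things shaped like the actuator, the white one is meant.

How it is judged:
By the outcome, as a careful person would: the job done as asked, in the order asked, and still so for the second after the job is handed in, with the robot touching nothing.
It also fails if it takes over 72 s, if anything falls off the work surface, if the arm or the gripper's body presses on something with over 40 N, if the wrist force passes 120 N, or if a joint passes its speed limit or range.

### The arm

A 7-joint arm with a two-finger parallel gripper is mounted at the origin on the work surface. World frame = base frame: x ahead of the robot, y to its left, z up, the work surface at z = 0. Lengths are in m, angles in rad, forces in N, time in s.
With the tool pointing down it reaches from about 0.425 to 0.875 m from the base axis. Payload 4.7 kg.
Tool frame: the origin (TCP) lies between the finger pads; the fingertips stand robot.tcp_to_tips ahead of it and the grasp point (between the pads) lies 3 mm ahead of it (robot.tcp_to_tips is the distance from the TCP to the fingertips, in m); z points along the fingers, y is the direction in which the jaws open and shut (so a half turn about z gives the same grasp; the last joint's range is limited). The gripper opens to 85 mm and grips with 20 to 120 N. Pads are 22 mm wide; open, the fingers measure 114 mm over their backs; the gripper's body (76 mm by 85 mm) begins 54 mm behind the grasp point. The pads swing forward as they close: fully open they stand 13 mm farther back than shut.
Start: joints at [1.255, 0.321, -0.07, 1.45, 0.023, 1.371, -0.057], TCP at [0.21, -0.615, 0.253] pointing down, gripper open.
Joint ranges: [-2.86, 2.86], [-0.3, 2.09], [-1.38, 1.24], [0.06, 2.45], [-1.56, 4.7], [0.09, 2.05], [-2.69, 2.69]. Speed limits (rad/s): [2.57, 2.57, 3.14, 3.14, 3.14, 3.14, 3.14].

### API

Orientations are given as [roll, pitch, yaw] about the fixed x, y, z axes, in that order (R = Rz(yaw) Ry(pitch) Rx(roll)).
In Python, from station import robot gives the robot as it stands. The module is installed in compiled form; this text tells all that it offers.
- The arm moves only by the tool apply_moves, never from a script. Its arguments are lists of equal length, an entry for each row: "delta_pos": the shift along the tool's x, y, z in m, a list of three; "turn": the turn about the tool's z in degrees; "hand": the closure in counts, from 0 (fully open) to 255 (shut). In form: {"delta_pos": [[tx, ty, tz], ...], "turn": [turn, ...], "hand": [hand, ...]}. A call has 1 to 5 rows; each row is the pose to reach, as a shift and turn from the pose commanded when the call began, along the tool's axes at that moment; what a row does not reach only later rows make up. A row lasts 1/8 s, in which the tool goes at most 62.5 mm and 10.7 degrees, less where a joint would pass 70% of its speed; a pose out of reach is approached as far as the arm can. A call with a gripper value outside its range is refused whole. The fingers move at their own pace and stop on an object; "grip_force" is the grip in N (left out, the last holds). Time passes only in rows, so rows that repeat a pose let the fingers close. It gives the time, the measured TCP pose, the force and the opening at its end, in the units of the state.
- robot.sense(): the state, without advancing time (a new reading comes with each control period).
- robot.snapshot(name): name is "scene" or "top"; returns the picture (480x640x3 uint8, red, green, blue); there is no depth.
- robot.calibration(name): a dict with "mtx" (3x3 intrinsics, pixels), "xyz" and "rotation" of the camera in the world. Camera axes: x right, y up, looking along -z (the intrinsics and any distortion apply to the point x, -y, -z); pixel columns grow to the right and rows downward; lengths in m; the calibration is good to about 2 mm. A picture is of the moment at which its call begins. calibration takes no time and is no camera call.
- robot.job_done(): hands the job in, once; it reports no verdict.
Trained networks look in the newest picture that a camera, given by its name, has taken for a name from the list of things; names that differ only in an ending like _2 or _b are one class to them, and where a whole thing is asked for, a point or a joint stands for the part that bears it (a point fixed in the world has none). Each returns a list of dicts, best first, with "conf" (0 to 1); they miss things now and then, are a little off and sometimes report something else, mostly with a low value. They report only what shows in the picture. A call takes as long as a camera call. They do not tell look-alikes from the thing itself.
- robot.boxes_of(camera, label): "xyz" ([x, y, z] in m, in the coordinates of the camera as it stood for that picture, good to about 4 mm: the middle of the surface that is visible of it).
- robot.outline_of(camera, label): "mask" (480x640 bool, what is visible of it).
- robot.mark_of(camera, label): "xyz" ([x, y, z] in m, in the coordinates of the camera as it stood for that picture, good to about 4 mm: a listed point, or the origin of a listed thing).
The state is a dict: "time_s": time; "joints": joint angles; "joint_velocities": joint speeds; "tau": joint torques, N m; "tool_pos": TCP position; "eef_rot": TCP orientation; "contact_force": force on the tool from outside, world axes, zero at the start; "wrist_torque": the same for the moment, N m; "grip_width": opening from 0.0 (shut) to 1.0 (fully open).
Only numpy, scipy, OpenCV 4.12 (cv2) and the standard library are available. Lean on these libraries where they do the work, as an engineer would, in place of code of your own. Each camera call takes 0.05 s, during which the arm holds its last target. There are 200 camera calls.

## Working session

There is one attempt and no reset: what is moved stays moved. The work goes in short steps, Python scripts to look and compute and a tool call to move; the robot and the scene stay as the last step left them, time stands still between calls to the robot, and variables do not carry over. Pictures are saved under pics/ and viewed, about 8 in all and at most 12, crops included, and the job is handed in when it is done.

Besides the shell and the picture viewer there is one more tool, called after "Call:" as name([rows], argument=value, ...), one row to a line, values as JSON. apply_moves: Moves the arm, as the interface text tells. Its arguments: {"type":"object","properties":{"delta_pos":{"type":"array","items":{"type":"array","items":{"type":"number"}}},"turn":{"type":"array","items":{"type":"number"}},"hand":{"type":"array","items":{"type":"number"}},"grip_force":{"type":"number"}},"required":["delta_pos","turn","hand"]}

```bash
mkdir -p pics; cat > h.py <<'E'
import numpy as np, cv2
from station import robot
from scipy.spatial.transform import Rotation as R
def cam(n):
    c=robot.calibration(n); r=np.array(c['rotation'])
    if r.shape!=(3,3): r=R.from_euler('xyz',r).as_matrix()
    return np.array(c['mtx']),np.array(c['xyz']),r
def w(n,p):
    K,t,r=cam(n); return r@np.array(p)+t
def pix(n,P):
    K,t,r=cam(n); q=r.T@(np.array(P)-t); q=K@np.array([q[0],-q[1],-q[2]]); return q[:2]/q[2]
def snap(n,f):
    im=robot.snapshot(n); cv2.imwrite('pics/'+f,im[:,:,::-1]); return im
def st():
    s=robot.sense(); print('t',s['time_s'],'pos',np.round(s['tool_pos'],4),'rot',np.round(s['eef_rot'],4),'F',np.round(s['contact_force'],1),'g',s['grip_width']); return s
E
python3 - <<'E'
from h import *
s=st(); print(robot.tcp_to_tips, np.round(s['joints'],3))
for n in ('scene','top'):
    c=robot.calibration(n); print(n,c)
    snap(n,n+'0.png')
    for l in ('case','lid_hinge','lid_bar','lever_pivot','lever_tip','catch_tab','actuator','bay_floor','bay_empty','bay_full','stock_bin','reducer','carton','wrench'):
        for f in ('mark_of',):
            print(l,[(round(d['conf'],2),np.round(w(n,d['xyz']),4).tolist()) for d in getattr(robot,f)(n,l)[:3]])
st()
E
```

```text
t 0.0 pos [ 0.2103 -0.6145  0.2522] rot [-3.1396e+00  1.0000e-04  3.2990e-01] F [-0.3  0.3 -0.2] g 0.9981386903852684
0.022 [ 1.255  0.322 -0.07   1.452  0.023  1.371 -0.057]
scene {'mtx': array([[551.21120061,   0.        , 318.9766417 ],
       [  0.        , 551.21120061, 248.79112843],
       [  0.        ,   0.        ,   1.        ]]), 'xyz': array([1.39022051, 0.08427794, 0.84209145]), 'rotation': array([ 0.84729961, -0.00515133,  1.67409037])}
case [(0.58, [0.5822, 0.0662, 0.0034])]
lid_hinge [(0.8, [0.6421, 0.0474, 0.0864])]
lid_bar [(0.8, [0.5338, 0.0764, 0.1311])]
lever_pivot [(0.81, [0.4522, 0.0032, 0.0985])]
lever_tip [(0.79, [0.3747, 0.0064, 0.1067])]
catch_tab [(0.63, [0.6418, 0.0486, 0.0834])]
actuator [(0.94, [0.5856, 0.071, 0.0902]), (0.8, [0.7505, 0.1884, -0.0024]), (0.79, [0.3703, 0.0454, -0.0006])]
bay_floor []
bay_empty []
bay_full []
stock_bin [(0.74, [0.6787, 0.3362, 0.0052]), (0.71, [0.3734, 0.0044, 0.1042]), (0.38, [0.555, -0.2267, 0.0003])]
reducer [(0.96, [0.5562, -0.2262, -0.001])]
carton [(0.71, [0.7075, 0.0146, 0.0005])]
wrench [(0.89, [0.4603, 0.3503, 
[... 411 characters left out ...]
, [0.5828, 0.062, 0.0008])]
lid_bar [(0.57, [0.5323, 0.074, 0.1349]), (0.25, [0.5876, 0.0656, 0.092])]
lever_pivot [(0.94, [0.4546, 0.0004, 0.0991])]
lever_tip [(0.74, [0.3769, 0.0028, 0.1031])]
catch_tab []
actuator [(0.95, [0.3709, 0.047, 0.0007]), (0.86, [0.7514, 0.1916, -0.0006]), (0.74, [0.5906, 0.0646, 0.0914])]
bay_floor []
bay_empty []
bay_full []
stock_bin [(0.89, [0.6788, 0.3375, 0.0004])]
reducer [(0.56, [0.5554, -0.2314, 0.0031])]
carton [(0.98, [0.7072, 0.0152, 0.0033])]
wrench [(0.7, [0.7117, 0.0135, 0.0037]), (0.62, [0.4668, 0.3522, 0.0026]), (0.17, [0.6799, 0.3371, 0.0042])]
t 1.5 pos [ 0.2105 -0.615   0.2533] rot [3.1416 0.     0.3299] F [ 0.2  1.5 -0.3] g 1.0041744411098972
```

```bash
python3 -c "
import cv2,numpy as np
cv2.imwrite('pics/both0.png',cv2.resize(np.hstack([cv2.imread('pics/scene0.png'),cv2.imread('pics/top0.png')]),(800,300)))"
```

```text
(no output)
```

View pics/scene0.png

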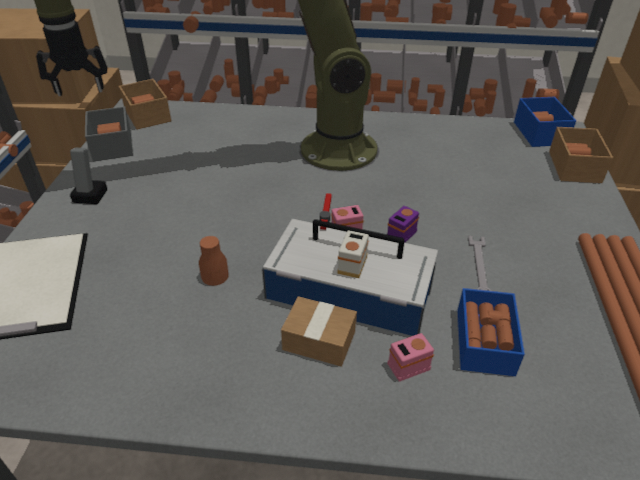

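View pics/top0.png

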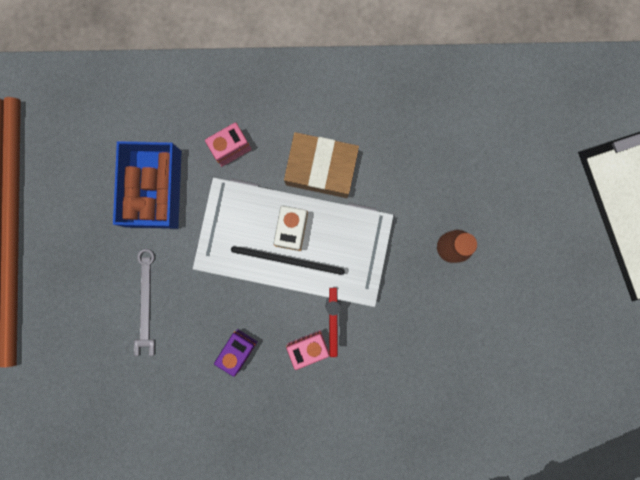

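Views: lid corners in the top picture are at about (213,178), (394,214), (377,305) and (194,268). The white actuator is at (291,228), the lever runs (333,290)–(333,356), and the look-alikes are pink (309,351), purple (236,352) and pink (227,144). Next I'll fit the case pose and the actuator yaw.

```bash
cat >> h.py <<'E'
import os
if os.path.exists('case.npy'): C=np.load('case.npy')
def cw(x,y,z=0):
    c,s=np.cos(C[2]),np.sin(C[2]); return np.array([C[0]+(c*x-s*y)/1e3,C[1]+(s*x+c*y)/1e3,z/1e3])
def wc(P):
    c,s=np.cos(C[2]),np.sin(C[2]); d=(np.array(P[:2])-C[:2])*1e3; return np.array([c*d[0]+s*d[1],-s*d[0]+c*d[1],P[2]*1e3])
E
python3 - <<'E'
import h; from h import *
from scipy.optimize import least_squares
M=[((0,0),(.5831,.0653)),((65,0),(.6431,.0482)),((-50,0),(.533,.0752)),((-113,-90),(.4534,.0018))]
pc=[((213,178),(65,160)),((394,214),(65,-160)),((377,305),(-97,-160)),((194,268),(-97,160))]
def f(p):
    h.C=p; r=[]
    for m,q in M: r+=list((cw(*m)[:2]-q)*1e3/3)
    for px,m in pc: r+=list((pix('top',cw(*m,92))-px)/1.5)
    return r
s=least_squares(f,[.583,.065,-.21]); print(s.x,np.round(s.fun,1)); np.save('case.npy',s.x); h.C=s.x
print('lever',[np.round(wc(p),1) for p in ((.4534,.0018,.0985),(.3755,.0045,.104))])
from cv2 import minAreaRect
im=robot.snapshot('top')
for d in robot.outline_of('top','actuator'):
    m=d['mask']; c=[m.nonzero()[1].mean(),m.nonzero()[0].mean()]; print(d['conf'],c,minAreaRect(np.argwhere(m)[:,::-1].astype(np.float32)))
for z in (60,152): print(z,pix('top',(.588,.067,z/1e3)))
cv2.imwrite('pics/crop.png',cv2.resize(im[190:270,250:350,::-1],None,fx=7,fy=7,interpolation=2))
for n in ('stock_bin',): pass
E
```

```text
[ 0.58201736  0.06227252 -0.2170264 ] [-0.4 -1.   0.8  0.   0.1 -0.7 -0.4 -1.  -0.1 -0.4 -0.5 -0.3 -1.1  0.4
 -0.6  0.5]
lever [array([-112.6,  -86.7,   98.5]), array([-189.2, -100.9,  104. ])]
0.94 [np.float64(235.52542372881356), np.float64(351.4157002676182)] ((235.21481323242188, 351.38812255859375), (26.97779655456543, 43.68119812011719), 32.735225677490234)
0.64 [np.float64(290.4673913043478), np.float64(227.61622073578596)] ((290.4169921875, 227.60943603515625), (28.687580108642578, 41.956356048583984), 10.619654655456543)
0.62 [np.float64(307.17106460418563), np.float64(349.34576888080073)] ((307.2054748535156, 349.5479431152344), (28.79212188720703, 39.32582473754883), 69.44395446777344)
0.62 [np.float64(227.67972742759795), np.float64(143.91652470187393)] ((227.73529052734375, 144.05880737304688), (32.756229400634766, 36.529197692871094), 59.036251068115234)
60 [293.47636887 230.10562743]
152 [290.75905277 225.44872175]
```

View pics/crop.png

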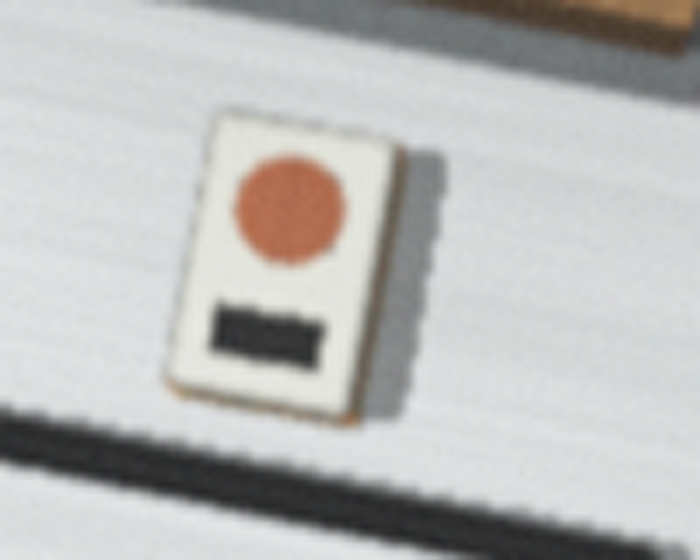

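Call:
apply_moves([
  [0.038,-0.035,0],
  [0.077,-0.07,0],
  [0.115,-0.105,0],
  [0.153,-0.14,0],
  [0.191,-0.175,0],
], turn=[6,12,18,24,30], hand=[0,0,0,0,0], grip_force=40)

```text
time_s: 2.22
tool_pos: [0.3353, -0.386, 0.2536]
eef_rot: [3.141, -0.001, -0.197]
contact_force: [1.5, -0.1, -0.1]
grip_width: 0.999
```

Call:
apply_moves([
  [0.016,-0.049,0],
  [0.031,-0.099,0],
  [0.047,-0.148,0],
  [0.062,-0.198,0],
  [0.078,-0.247,0],
], turn=[0,0,0,0,0], hand=[0,0,0,0,0])

```text
time_s: 2.85
tool_pos: [0.4593, -0.1586, 0.2537]
eef_rot: [3.141, -0.001, -0.194]
contact_force: [0.1, -0.6, 0.8]
grip_width: 1.004
```

Call:
apply_moves([
  [0.016,-0.049,0],
  [0.031,-0.099,0],
  [0.047,-0.148,0],
  [0.078,-0.247,0],
  [0.078,-0.247,0],
], turn=[0,0,0,0,0], hand=[0,0,0,0,0])

```text
time_s: 3.48
tool_pos: [0.5835, 0.0703, 0.2536]
eef_rot: [-3.14, -0.001, -0.191]
contact_force: [0.2, -0.2, -0.5]
grip_width: 1.004
```

Call:
apply_moves([
  [0,0.003,0.04],
  [0,0.003,0.08],
  [0,0.003,0.105],
  [0,0.003,0.12],
  [0,0.003,0.12],
], turn=[0,0,0,0,0], hand=[0,0,0,0,0])

```text
time_s: 4.1
tool_pos: [0.5817, 0.0641, 0.1326]
eef_rot: [3.141, 0.002, -0.194]
contact_force: [0.1, 0.5, -0.9]
grip_width: 1.002
```

Call:
apply_moves([
  [0,0,0],
  [0,0,0],
  [0,0,0],
  [0,0,0],
  [0,0,0],
], turn=[0,0,0,0,0], hand=[60,120,255,255,255])

```text
time_s: 4.72
tool_pos: [0.5833, 0.0657, 0.1351]
eef_rot: [-3.14, -0.003, -0.193]
contact_force: [0.9, 3.0, 5.9]
grip_width: 0.507
```

Call:
apply_moves([
  [0,0,0],
  [0,0,-0.01],
  [0,0,-0.03],
  [0,0,-0.07],
  [0,0,-0.11],
], turn=[0,0,0,0,0], hand=[255,255,255,255,255])

```text
time_s: 5.35
tool_pos: [0.5816, 0.0635, 0.2448]
eef_rot: [3.141, 0.001, -0.194]
contact_force: [0.4, 0.6, -4.1]
grip_width: 0.512
```

Call:
apply_moves([
  [-0.01,0.035,0],
  [-0.026,0.09,0],
  [-0.04,0.146,0],
  [-0.056,0.202,0],
  [-0.072,0.258,0],
], turn=[0,0,0,0,0], hand=[255,255,255,255,255])

```text
time_s: 5.98
tool_pos: [0.4603, -0.1769, 0.2442]
eef_rot: [3.141, -0.0, -0.194]
contact_force: [0.8, -0.8, -5.2]
grip_width: 0.513
```

Call:
apply_moves([
  [-0.007,0.028,0.03],
  [-0.007,0.028,0.08],
  [-0.007,0.028,0.13],
  [-0.007,0.028,0.165],
  [-0.007,0.028,0.18],
], turn=[0,0,0,0,0], hand=[255,255,255,255,255])

```text
time_s: 6.6
tool_pos: [0.4481, -0.201, 0.0619]
eef_rot: [-3.141, 0.003, -0.194]
contact_force: [-0.1, 0.4, -4.4]
grip_width: 0.508
```

Call:
apply_moves([
  [0,0,0.007],
  [0,0,0.013],
  [0,0,0.017],
  [0,0,0.019],
  [0,0,0.02],
], turn=[0,0,0,0,0], hand=[255,255,255,255,255])

```text
time_s: 7.22
tool_pos: [0.4498, -0.2014, 0.0436]
eef_rot: [3.141, -0.0, -0.194]
contact_force: [0.0, 0.4, -5.0]
grip_width: 0.507
```

Call:
apply_moves([
  [0,0,0.001],
  [0,0,0.002],
  [0,0,0.002],
], turn=[0,0,0], hand=[255,255,255])

```text
time_s: 7.6
tool_pos: [0.4497, -0.2013, 0.043]
eef_rot: [3.141, 0.0, -0.194]
contact_force: [-6.7, 2.0, 10.9]
grip_width: 0.514
```

Call:
apply_moves([
  [0,0,0],
  [0,0,0],
  [0,0,0],
  [0,0,-0.02],
  [0,0,-0.06],
], turn=[0,0,0,0,0], hand=[150,60,0,0,0])

```text
time_s: 8.22
tool_pos: [0.4485, -0.2008, 0.1006]
eef_rot: [-3.14, 0.003, -0.194]
contact_force: [-0.1, -1.2, -0.1]
grip_width: 1.003
```

Call:
apply_moves([
  [0,0,-0.06],
  [-0.017,-0.059,-0.06],
  [-0.034,-0.118,-0.06],
  [-0.052,-0.177,-0.06],
  [-0.07,-0.237,-0.06],
], turn=[0,0,0,0,0], hand=[0,255,255,255,255])

```text
time_s: 8.85
tool_pos: [0.4265, 0.0465, 0.1617]
eef_rot: [3.141, -0.002, -0.194]
contact_force: [1.0, -0.4, 0.5]
grip_width: 0.144
```

```bash
python3 - <<'E'
from h import *
s=st(); print(wc(s['tool_pos']))
snap('scene','s1.png')
print([(round(d['conf'],2),np.round(w('scene',d['xyz']),4).tolist()) for d in robot.mark_of('scene','actuator')])
E
```

```text
t 8.85 pos [0.4265 0.0465 0.1617] rot [ 3.1412e+00 -1.8000e-03 -1.9420e-01] F [ 1.  -0.4  0.5] g 0.1441943109309485
[-148.50415486  -48.94038275  161.65099111]
[(0.94, [0.3737, 0.0464, 0.0006]), (0.89, [0.7491, 0.1873, -0.0021]), (0.67, [0.4535, -0.1976, -0.0016])]
```

View pics/s1.png

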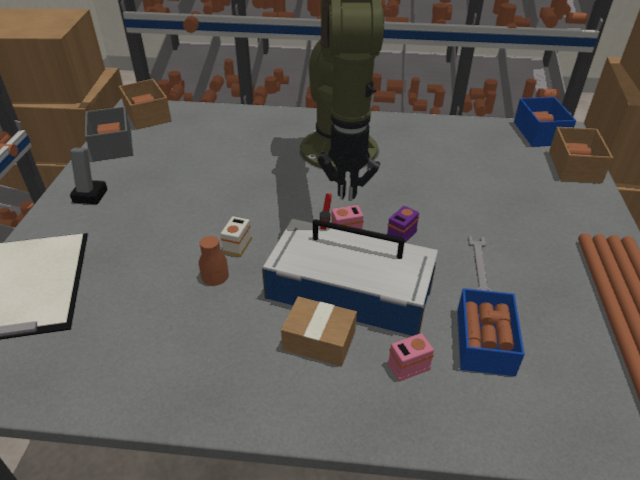

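The white actuator stands upright at (236,236), and the gripper is above and left of the red tail at (327,205). Now I'll lower it and push the lever.

Call:
apply_moves([
  [0,0,0.02],
  [0,0,0.042],
  [0,0.01,0.042],
  [0,0.025,0.042],
  [0,0.04,0.042],
], turn=[0,0,0,0,0], hand=[255,255,255,255,255])

```text
time_s: 9.57
tool_pos: [0.4198, 0.0068, 0.1204]
eef_rot: [-3.137, -0.002, -0.193]
contact_force: [1.3, 7.6, 0.2]
grip_width: 0.006
```

Call:
apply_moves([
  [0,0.01,0],
  [0,0.02,0],
  [0.001,0.03,0],
  [0.003,0.036,0],
  [0.005,0.042,0],
], turn=[0,0,0,0,0], hand=[255,255,255,255,255])

```text
time_s: 10.2
tool_pos: [0.4156, -0.0374, 0.1194]
eef_rot: [3.141, 0.0, -0.194]
contact_force: [-1.0, 1.7, -0.7]
grip_width: -0.0
```

Call:
apply_moves([
  [0.002,0.006,0],
  [0.004,0.009,0],
  [0.006,0.011,0],
  [0.008,0.013,0],
  [0.008,0.013,0],
], turn=[0,0,0,0,0], hand=[255,255,255,255,255])

```text
time_s: 10.82
tool_pos: [0.4169, -0.0474, 0.118]
eef_rot: [-3.138, 0.012, -0.192]
contact_force: [-12.0, 11.6, 7.3]
grip_width: -0.0
```

```bash
python3 - <<'E'
from h import *
s=st(); print(wc(s['tool_pos']))
for n in ('top','scene'):
  snap(n,n+'1.png')
  for l in('lever_tip','lever_pivot'): print(n,l,[(round(d['conf'],2),np.round(wc(w(n,d['xyz'])),1).tolist()) for d in robot.mark_of(n,l)])
E
```

```text
t 10.825 pos [ 0.4169 -0.0474  0.118 ] rot [-3.1381  0.0117 -0.192 ] F [-12.   11.6   7.3] g -0.00037805433060171165
[-137.60139472 -142.61312903  117.99979139]
top lever_tip [(0.35, [-177.7, 259.4, 2.2])]
top lever_pivot [(0.94, [-115.3, -87.0, 98.8])]
scene lever_tip [(0.95, [-121.3, -159.4, 104.1])]
scene lever_pivot [(0.69, [-115.4, -84.7, 105.1])]
```

Call:
apply_moves([
  [0,-0.003,-0.04],
  [0,-0.003,-0.08],
  [0.03,-0.047,-0.08],
  [0.06,-0.093,-0.08],
  [0.09,-0.14,-0.08],
], turn=[0,0,10,20,30], hand=[255,255,100,0,0], grip_force=30)

```text
time_s: 11.75
tool_pos: [0.5256, 0.054, 0.2003]
eef_rot: [3.141, -0.004, -0.65]
contact_force: [0.8, -0.5, 0.5]
grip_width: 0.633
```

Call:
apply_moves([
  [0,0,0],
  [0,0,0],
  [0,0,0],
  [0,0,0],
  [0,0,0],
], turn=[10.3,20.6,31,41.3,51.3], hand=[0,0,0,0,0])

```text
time_s: 12.38
tool_pos: [0.521, 0.0478, 0.1762]
eef_rot: [3.081, 0.016, -0.974]
contact_force: [0.2, -0.4, -0.1]
grip_width: 0.999
```

Call:
apply_moves([
  [0,0,0],
  [0,0,0],
], turn=[10,10], hand=[0,0])

```text
time_s: 12.62
tool_pos: [0.519, 0.0462, 0.1664]
eef_rot: [3.06, 0.021, -1.087]
contact_force: [0.8, -0.4, -0.1]
grip_width: 1.002
```

```bash
cat >> h.py <<'E'
def go(P,yaw=None):
    "delta in tool axes and turn (deg) to world pose P"
    s=robot.sense(); y0=s['eef_rot'][2]; Rm=R.from_euler('xyz',[np.pi,0,y0]).as_matrix()
    print('delta',np.round(Rm.T@(np.array(P)-s['tool_pos']),4),'turn',None if yaw is None else np.degrees(y0-yaw))
E
python3 - <<'E'
from h import *
s=st(); print(wc(s['tool_pos']),np.round(s['joints'],2)); go(cw(-50,0,139),C[2]-np.pi/2)
K=robot.snapshot('top')
for n in ('top',):
  for l in('lid_bar','lever_tip'): print(n,l,[(round(d['conf'],2),np.round(wc(w(n,d['xyz'])),1).tolist()) for d in robot.mark_of(n,l)])
E
```

```text
t 12.625 pos [0.519  0.0462 0.1664] rot [ 3.0602  0.0206 -1.0867] F [ 0.8 -0.4 -0.1] g 1.0022388087909575
[-58.11775344 -29.27649452 166.39633154] [-0.81  0.2   0.75  1.84 -0.13  1.24 -2.68]
delta [-0.0171 -0.0251  0.0274] turn 40.1721995348914
top lid_bar [(0.71, [132.0, -21.0, 2.7])]
top lever_tip [(0.97, [-121.1, -161.0, 105.5])]
```

Call:
apply_moves([
  [0,0,-0.01],
  [0,0,-0.02],
  [0,0,-0.03],
  [0,0,-0.03],
  [0,0,-0.03],
], turn=[-10,-20.5,-31,-41.5,-52], hand=[0,0,0,0,0])

```text
time_s: 13.4
tool_pos: [0.5214, 0.0472, 0.1967]
eef_rot: [3.111, 0.078, -0.171]
contact_force: [1.5, 0.3, -0.1]
grip_width: 1.002
```

Call:
apply_moves([
  [0,0,0],
  [0,0,0],
  [0,0,0],
  [0,0,0],
  [0,0,0],
], turn=[-10.5,-21,-31.5,-42,-52], hand=[0,0,0,0,0])

```text
time_s: 14.02
tool_pos: [0.5213, 0.0471, 0.1967]
eef_rot: [-3.099, 0.072, 0.739]
contact_force: [-0.7, -0.6, 0.2]
grip_width: 0.999
```

```bash
python3 - <<'E'
from h import *
s=st(); print(wc(s['tool_pos']),np.round(s['joints'],2)); go(cw(-50,0,200),C[2]+np.pi/2)
E
```

```text
t 14.025 pos [0.5213 0.0471 0.1967] rot [-3.0992  0.0721  0.7393] F [-0.7 -0.6  0.2] g 0.9986701658983712
[-56.02607831 -27.86313684 196.65601355] [-0.65  0.16  0.55  1.79 -0.08  1.3  -0.9 ]
delta [ 0.0262 -0.0111 -0.0033] turn -35.20555392257885
```

```bash
cat >> h.py <<'E'
def go(P,yaw=None):
    s=robot.sense(); Rm=R.from_euler('xyz',s['eef_rot']).as_matrix()
    print('z-axis',np.round(Rm[:,2],3),'delta',np.round(Rm.T@(np.array(P)-s['tool_pos']),4),'turn',None if yaw is None else np.round(np.degrees(s['eef_rot'][2]-yaw),1))
E
python3 - <<'E'
from h import *
go((.80,.05,.30),C[2]+np.pi/2); go((.92,.05,.30))
E
```

```text
z-axis [-0.082 -0.017 -0.997] delta [ 0.1999  0.1805 -0.1258] turn -35.2
z-axis [-0.082 -0.017 -0.997] delta [ 0.2883  0.261  -0.1356] turn None
```

Call:
apply_moves([
  [0.03,0.027,-0.03],
  [0.067,0.06,-0.05],
  [0.105,0.095,-0.07],
  [0.14,0.127,-0.1],
  [0.175,0.158,-0.126],
], turn=[-7,-14,-21,-28,-35], hand=[0,0,0,0,0])

```text
time_s: 14.65
tool_pos: [0.7682, 0.0468, 0.3028]
eef_rot: [-3.064, 0.03, 1.346]
contact_force: [0.8, 0.9, 0.9]
grip_width: 0.997
```

```bash
python3 - <<'E'
from h import *
s=st();print(np.round(s['joints'],2));go((.83,.05,.30));go((.90,.05,.30));
E
```

```text
t 14.65 pos [0.7682 0.0468 0.3028] rot [-3.0639  0.0305  1.3464] F [0.8 0.9 0.9] g 0.9971958502574366
[-0.33  0.68  0.47  0.9  -0.28  1.7  -0.19]
z-axis [-0.082 -0.012 -0.997] delta [ 0.0169  0.0595 -0.0023] turn None
z-axis [-0.082 -0.012 -0.997] delta [ 0.0325  0.1275 -0.0081] turn None
```

Call:
apply_moves([
  [0.008,0.03,-0.002],
  [0.016,0.06,-0.002],
  [0.024,0.09,-0.004],
  [0.032,0.127,-0.006],
], turn=[0,0,0,0], hand=[0,0,0,0])

```text
time_s: 15.15
tool_pos: [0.8738, 0.0357, 0.301]
eef_rot: [-3.076, -0.003, 1.306]
contact_force: [-0.2, -3.0, 0.9]
grip_width: 0.996
```

```bash
python3 - <<'E'
from h import *
s=st();print(np.round(s['joints'],2));go((.90,.05,.30));go((.80,.05,.30));
E
```

```text
t 15.15 pos [0.8738 0.0357 0.301 ] rot [-3.0756e+00 -3.0000e-03  1.3056e+00] F [-0.2 -3.   0.9] g 0.9960311144904166
[-0.14  1.08  0.7   0.22 -0.66  1.95 -0.26]
z-axis [-0.063  0.02  -0.998] delta [ 0.0206  0.0216 -0.0004] turn None
z-axis [-0.063  0.02  -0.998] delta [-0.0056 -0.0747  0.0059] turn None
```

Call:
apply_moves([
  [0.02,0.022,0],
  [0.026,0.045,0],
  [0.03,0.06,0],
], turn=[0,0,0], hand=[0,0,0])

```text
time_s: 15.52
tool_pos: [0.8995, 0.0386, 0.2846]
eef_rot: [-3.12, 0.003, 1.294]
contact_force: [0.4, -0.1, -0.2]
grip_width: 0.998
```

```bash
python3 - <<'E'
from h import *
s=st();print(np.round(s['joints'],2));go((.90,.05,.30));go((.80,.05,.30));
E
```

```text
t 15.525 pos [0.8995 0.0386 0.2846] rot [-3.1204  0.0033  1.2937] F [ 0.4 -0.1 -0.2] g 0.9977513464703951
[-0.09  1.18  1.22  0.06 -1.2   1.96 -0.31]
z-axis [-0.021  0.003 -1.   ] delta [ 0.0111 -0.003  -0.0153] turn None
z-axis [-0.021  0.003 -1.   ] delta [-0.0163 -0.0991 -0.0132] turn None
```

Call:
apply_moves([
  [0.004,0.012,0],
  [0.004,0.015,0],
], turn=[0,0], hand=[0,0])

```text
time_s: 15.78
tool_pos: [0.9038, 0.0484, 0.2826]
eef_rot: [-3.129, -0.008, 1.306]
contact_force: [-0.4, -0.1, -0.0]
grip_width: 1.004
```

```bash
python3 - <<'E'
from h import *
s=st();print(np.round(s['joints'],2));go((.80,.05,.27));go((.68,.06,.26));
E
```

```text
t 15.775 pos [0.9038 0.0484 0.2826] rot [-3.1288 -0.008   1.3057] F [-0.4 -0.1 -0. ] g 1.004326866480103
[-0.1   1.18  1.21  0.06 -1.2   1.95 -0.31]
z-axis [-0.01   0.011 -1.   ] delta [-0.0257 -0.1004  0.0136] turn None
z-axis [-0.01   0.011 -1.   ] delta [-0.0476 -0.2187  0.025 ] turn None
```

Call:
apply_moves([
  [-0.008,-0.04,0.005],
  [-0.018,-0.09,0.01],
  [-0.028,-0.14,0.015],
  [-0.038,-0.19,0.02],
  [-0.048,-0.24,0.025],
], turn=[0,0,0,0,0], hand=[0,0,0,0,0])

```text
time_s: 16.4
tool_pos: [0.6843, 0.0671, 0.2602]
eef_rot: [-3.125, -0.002, 1.313]
contact_force: [0.5, -0.1, 2.9]
grip_width: 1.0
```

Call:
apply_moves([
  [-0.01,-0.05,0.01],
  [-0.02,-0.1,0.02],
  [-0.025,-0.124,0.03],
  [-0.025,-0.124,0.04],
  [-0.025,-0.124,0.05],
], turn=[0,-1,-2,-2.8,-2.8], hand=[0,0,0,0,0])

```text
time_s: 17.02
tool_pos: [0.5611, 0.0737, 0.2138]
eef_rot: [-3.13, -0.004, 1.357]
contact_force: [0.6, -0.2, 1.1]
grip_width: 1.0
```

```bash
python3 - <<'E'
from h import *
s=st(); print(wc(s['tool_pos']),np.round(s['joints'],2)); go(cw(-50,0,139),C[2]+np.pi/2)
snap('top','top2.png')
for n in ('top',):
  for l in('lid_bar','lever_tip'): print(n,l,[(round(d['conf'],2),np.round(wc(w(n,d['xyz'])),1).tolist()) for d in robot.mark_of(n,l)])
E
```

```text
t 17.025 pos [0.5611 0.0737 0.2138] rot [-3.1299 -0.0038  1.3575] F [ 0.6 -0.2  1.1] g 0.9995864866946743
[-22.93171491   6.67989987 213.80957639] [-1.17  0.34  1.21  1.74 -0.33  1.3  -0.1 ]
z-axis [-0.011  0.006 -1.   ] delta [-0.0069 -0.0262  0.0751] turn 0.2
top lid_bar [(0.42, [-113.3, -88.9, 100.0])]
top lever_tip [(0.9, [-120.7, -158.8, 102.4]), (0.69, [135.1, -20.6, 3.0])]
```

Call:
apply_moves([
  [-0.007,-0.026,0.01],
  [-0.007,-0.026,0.03],
  [-0.007,-0.026,0.055],
  [-0.007,-0.026,0.075],
  [-0.007,-0.026,0.075],
], turn=[0,0,0,0,0], hand=[0,0,0,0,0])

```text
time_s: 17.8
tool_pos: [0.5323, 0.0702, 0.1377]
eef_rot: [-3.128, 0.0, 1.352]
contact_force: [-0.1, 0.3, 1.2]
grip_width: 0.996
```

Call:
apply_moves([
  [0,0,0],
  [0,0,0],
  [0,0,0],
  [0,0,0],
  [0,0,0],
], turn=[0,0,0,0,0], hand=[100,200,255,255,255])

```text
time_s: 18.42
tool_pos: [0.5308, 0.0717, 0.1397]
eef_rot: [-3.124, -0.004, 1.354]
contact_force: [-8.5, 1.6, 7.9]
grip_width: 0.128
```

Call:
apply_moves([
  [0,0,0],
  [0,0,0],
], turn=[0,0], hand=[255,255])

```text
time_s: 18.68
tool_pos: [0.5307, 0.0716, 0.1397]
eef_rot: [-3.124, -0.004, 1.354]
contact_force: [-7.3, 1.9, 8.1]
grip_width: 0.126
```

```bash
cat >> h.py <<'E'
def arc(th0,ths):
    a=np.array(ths)+.4101; b=th0+.4101
    print(np.round(np.c_[ths,125.4*(np.cos(b)-np.cos(a)),-125.4*(np.sin(a)-np.sin(b))],4))
E
python3 - <<'E'
from h import *
s=st(); print(wc(s['tool_pos']),np.round(s['joints'],2)); arc(0,[.08,.16,.23,.28,.32])
E
```

```text
t 18.675 pos [0.5307 0.0716 0.1397] rot [-3.1237 -0.0036  1.3535] F [-7.3  1.9  8.1] g 0.12600651171687982
[-52.08700407  -1.89633565 139.70532325] [-1.16  0.33  1.15  1.89 -0.34  1.15 -0.1 ]
[[  0.08     4.3633  -9.0304]
 [  0.16     9.4343 -17.6833]
 [  0.23    14.4266 -24.9013]
 [  0.28    18.2957 -29.8343]
 [  0.32    21.5654 -33.6377]]
```

Call:
apply_moves([
  [0,0.002,-0.009],
  [0,0.007,-0.0175],
  [0,0.012,-0.025],
  [0,0.016,-0.03],
  [0,0.0195,-0.0335],
], turn=[0,0,0,0,0], hand=[255,255,255,255,255])

```text
time_s: 19.3
tool_pos: [0.5497, 0.0673, 0.1725]
eef_rot: [-3.122, -0.003, 1.354]
contact_force: [-9.5, 3.5, -3.5]
grip_width: 0.128
```

```bash
python3 - <<'E'
from h import *
s=st(); print(wc(s['tool_pos']),np.round(s['joints'],2))
E
```

```text
t 19.3 pos [0.5497 0.0673 0.1725] rot [-3.1218e+00 -2.8000e-03  1.3535e+00] F [-9.5  3.5 -3.5] g 0.12786998450493908
[-32.6371805   -2.0809684  172.51445154] [-1.13  0.34  1.15  1.81 -0.33  1.22 -0.09]
```

Call:
apply_moves([
  [0,0,0],
  [0,0,0],
  [0,0,0],
  [0,0,-0.025],
  [0,0,-0.06],
], turn=[0,0,0,0,0], hand=[120,0,0,0,0])

```text
time_s: 19.92
tool_pos: [0.5527, 0.0659, 0.2331]
eef_rot: [-3.129, -0.002, 1.353]
contact_force: [0.4, 0.0, -0.0]
grip_width: 1.0
```

Call:
apply_moves([
  [0.002,-0.04,0],
  [0.002,-0.08,0],
  [0.002,-0.12,0],
  [0.002,-0.128,0.03],
  [0.002,-0.128,0.06],
], turn=[0,0,0,0,0], hand=[0,0,0,0,0])

```text
time_s: 20.55
tool_pos: [0.4277, 0.097, 0.1741]
eef_rot: [-3.13, -0.007, 1.355]
contact_force: [0.1, 0.2, 0.3]
grip_width: 1.0
```

```bash
python3 - <<'E'
from h import *
s=st(); print(wc(s['tool_pos']),np.round(s['joints'],2)); go(cw(-160,0,76),C[2]+np.pi/2)
snap('scene','s2.png')
for l in('catch_tab','lid_bar','lid_hinge'): print(l,[(round(d['conf'],2),np.round(wc(w('scene',d['xyz'])),1).tolist()) for d in robot.mark_of('scene',l)])
E
```

```text
t 20.55 pos [0.4277 0.097  0.1741] rot [-3.1299 -0.0072  1.3546] F [0.1 0.2 0.3] g 0.9999841475452107
[-158.20701923    0.65654928  174.10457592] [-1.45 -0.24  1.08  2.07  0.22  1.2  -0.68]
z-axis [-0.01  0.01 -1.  ] delta [-0.0014 -0.0006  0.0981] turn 0.0
catch_tab []
lid_bar [(0.89, [-29.0, 1.0, 168.6])]
lid_hinge [(0.58, [62.1, 0.5, 88.1]), (0.36, [131.2, -20.9, 0.0])]
```

View pics/s2.png

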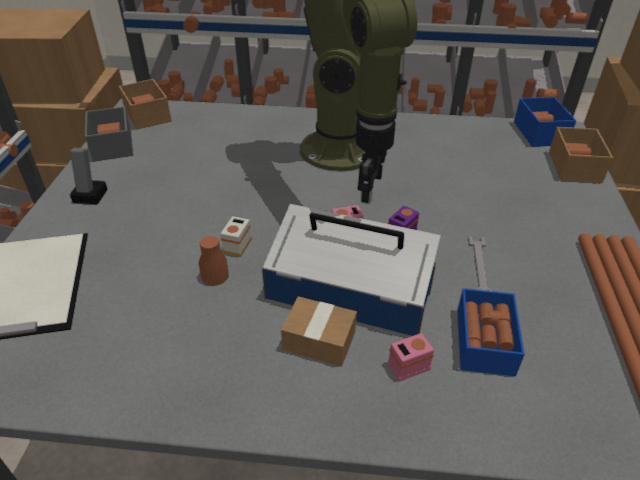

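The lid stands ajar by about 0.31 rad, with the bar at (355,230). The gripper is in front of it at (370,175), and nothing else has moved. I'll lower in two stages and watch the joints.

Call:
apply_moves([
  [-0.001,0.004,0.015],
  [-0.001,0.004,0.03],
  [-0.001,0.004,0.045],
], turn=[0,0,0], hand=[0,0,0])

```text
time_s: 21.12
tool_pos: [0.4325, 0.0949, 0.1304]
eef_rot: [-3.132, -0.005, 1.353]
contact_force: [-0.0, -0.4, -0.2]
grip_width: 1.001
```

```bash
python3 - <<'E'
from h import *
s=st(); print(wc(s['tool_pos']),np.round(s['joints'],2)); go(cw(-154,0,76),C[2]+np.pi/2)
E
```

```text
t 21.125 pos [0.4325 0.0949 0.1304] rot [-3.1317 -0.0049  1.3526] F [-0.  -0.4 -0.2] g 1.0009336824386441
[-153.04381371   -0.34436696  130.42580943] [-1.48 -0.12  1.18  2.12  0.12  1.08 -0.58]
z-axis [-0.009  0.007 -1.   ] delta [ 0.0001 -0.0004  0.0544] turn -0.1
```

Call:
apply_moves([
  [0,0,0.018],
  [0,0,0.036],
  [0,0,0.054],
  [0,0.005,0.054],
  [0,0.011,0.054],
], turn=[0,0,0,0,0], hand=[0,0,0,0,0])

```text
time_s: 21.75
tool_pos: [0.4295, 0.0952, 0.0723]
eef_rot: [-3.103, 0.001, 1.356]
contact_force: [-36.0, 10.7, 3.4]
grip_width: 0.999
```

```bash
python3 - <<'E'
from h import *
s=st(); print(wc(s['tool_pos']),np.round(s['joints'],2)); go(cw(-142,42,76),C[2]+np.pi/2)
E
```

```text
t 21.75 pos [0.4295 0.0952 0.0723] rot [-3.1026e+00  1.1000e-03  1.3559e+00] F [-36.   10.7   3.4] g 0.9987915337487429
[-156.01520285   -0.67104587   72.31369967] [-1.37  0.15  1.18  2.15 -0.18  0.97 -0.3 ]
z-axis [-0.038  0.007 -0.999] delta [ 0.0426  0.0139 -0.0043] turn 0.1
```

Call:
apply_moves([
  [0,-0.012,0],
  [0,-0.016,-0.02],
  [0,-0.016,-0.055],
  [0,-0.016,-0.09],
  [0,-0.016,-0.09],
], turn=[0,0,0,-10,-20], hand=[0,0,0,255,255])

```text
time_s: 22.38
tool_pos: [0.43, 0.0962, 0.1696]
eef_rot: [-3.139, -0.012, 1.707]
contact_force: [0.4, -1.2, -0.6]
grip_width: 0.605
```

Call:
apply_moves([
  [0,0,0],
  [0,0,0],
  [0,0,0],
  [0,0,0],
  [0,0,0],
], turn=[-10.5,-21,-31.5,-42,-52.5], hand=[255,255,255,255,255])

```text
time_s: 23.0
tool_pos: [0.4282, 0.0953, 0.1671]
eef_rot: [3.14, -0.011, 2.623]
contact_force: [-0.1, 0.3, -0.0]
grip_width: 0.002
```

Call:
apply_moves([
  [0,0,0],
  [0,0,0],
], turn=[-10,-17.5], hand=[255,255])

```text
time_s: 23.25
tool_pos: [0.4282, 0.0953, 0.1671]
eef_rot: [3.137, -0.01, 2.927]
contact_force: [0.5, -0.3, 0.2]
grip_width: 0.001
```

```bash
python3 - <<'E'
from h import *
s=st(); print(wc(s['tool_pos']),np.round(s['joints'],2)); go(cw(-106,-5,120),C[2]+np.pi)
robot.snapshot('scene')
for l in('lid_bar',): print(l,[(round(d['conf'],2),np.round(wc(w('scene',d['xyz'])),1).tolist()) for d in robot.mark_of('scene',l)])
E
```

```text
t 23.25 pos [0.4282 0.0953 0.1671] rot [ 3.1367 -0.0095  2.9269] F [ 0.5 -0.3  0.2] g 0.0009062037456114614
[-157.30433774   -0.88795543  167.10233947] [-1.55 -0.29  1.16  2.08  0.27  1.2   0.84]
z-axis [-0.008  0.007 -1.   ] delta [-0.0517 -0.0045  0.0466] turn 0.1
lid_bar [(0.63, [62.0, 1.4, 86.7]), (0.58, [-48.7, 3.3, 139.2])]
```

```bash
python3 - <<'E'
from h import *
im=snap('scene','s3.png'); cv2.imwrite('pics/s3c.png',cv2.resize(im[120:340,200:480,::-1],None,fx=2.8,fy=2.7))
E
```

```text
(no output)
```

View pics/s3c.png

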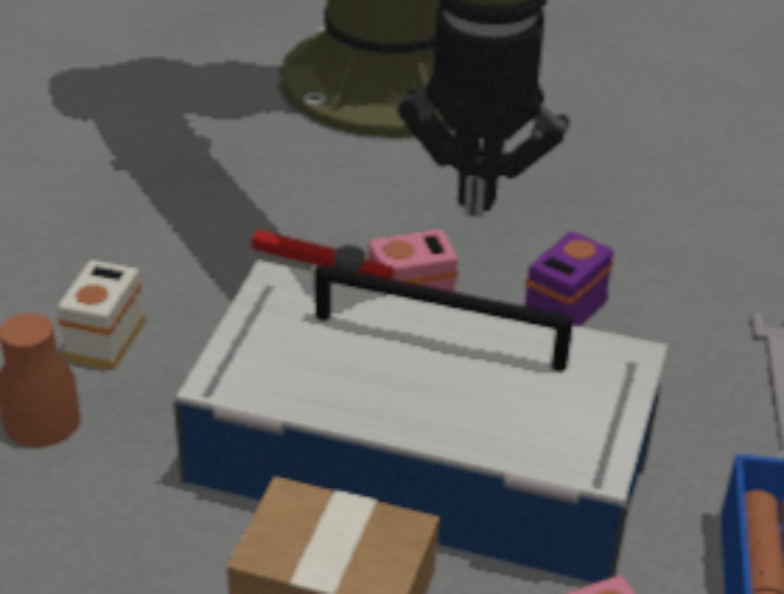

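The crop shows the lid shut again: the gripper's linkage pressed it down. The lever is still aside at (300,245). The next catch attempt needs a slim tool profile with a slight forward tilt. While the tool is still vertical, I'll first pre-turn the actuator by 90° on the bench, so no turn is needed later.

Call:
apply_moves([
  [-0.017,-0.057,0],
  [-0.034,-0.114,0],
  [-0.051,-0.171,0],
  [-0.068,-0.228,0],
  [-0.084,-0.285,0],
], turn=[-1,-1,-1,-1,-1], hand=[0,0,0,0,0], grip_force=40)

```text
time_s: 24.02
tool_pos: [0.4485, -0.2018, 0.1646]
eef_rot: [3.136, -0.009, 2.942]
contact_force: [0.7, 0.6, 1.0]
grip_width: 0.999
```

```bash
python3 - <<'E'
from h import *
s=st(); go((.4500,-.2010,.044),-.194+np.pi)
E
```

```text
t 24.025 pos [ 0.4485 -0.2018  0.1646] rot [ 3.1361 -0.0087  2.9418] F [0.7 0.6 1. ] g 0.9987869644011501
z-axis [-0.007  0.007 -1.   ] delta [-0.0023  0.0005  0.1206] turn -0.3
```

Call:
apply_moves([
  [-0.002,0,0.04],
  [-0.002,0,0.08],
  [-0.002,0,0.11],
  [-0.002,0,0.12],
  [-0.002,0,0.12],
], turn=[0,0,0,0,0], hand=[0,0,0,60,255])

```text
time_s: 24.65
tool_pos: [0.4479, -0.201, 0.0439]
eef_rot: [3.139, -0.012, 2.94]
contact_force: [1.0, -0.8, 0.5]
grip_width: 0.605
```

Call:
apply_moves([
  [0,0,0],
  [0,0,0],
  [0,0,-0.004],
  [0,0,-0.01],
  [0,0,-0.012],
], turn=[0,0,0,0,10], hand=[255,255,255,255,255])

```text
time_s: 25.28
tool_pos: [0.4477, -0.2005, 0.056]
eef_rot: [3.139, -0.012, 2.763]
contact_force: [0.5, 0.1, -4.3]
grip_width: 0.51
```

Call:
apply_moves([
  [0,0,0],
  [0,0,0],
  [0,0,0],
  [0,0,0],
  [0,0,0],
], turn=[10.5,21,31.5,42,52.5], hand=[255,255,255,255,255])

```text
time_s: 25.9
tool_pos: [0.4475, -0.2004, 0.0556]
eef_rot: [-3.132, -0.009, 1.845]
contact_force: [0.7, -0.6, -4.2]
grip_width: 0.51
```

Call:
apply_moves([
  [0,0,0],
  [0,0,0],
  [0,0,0.004],
  [0,0,0.009],
  [0,0,0.011],
], turn=[10,20,28.8,28.8,28.8], hand=[255,255,255,255,255])

```text
time_s: 26.52
tool_pos: [0.4473, -0.2005, 0.0448]
eef_rot: [-3.128, -0.004, 1.351]
contact_force: [-5.9, 2.8, 16.9]
grip_width: 0.506
```

Call:
apply_moves([
  [0,0,0],
  [0,0,0],
  [0,0,0],
  [0,0,-0.04],
  [0,0,-0.1],
], turn=[0,0,0,0,0], hand=[140,0,0,0,0])

```text
time_s: 27.15
tool_pos: [0.4477, -0.2011, 0.1444]
eef_rot: [-3.126, 0.001, 1.348]
contact_force: [1.4, 1.8, 0.7]
grip_width: 0.999
```

Call:
apply_moves([
  [0.006,0.03,-0.05],
  [0.018,0.075,-0.09],
  [0.032,0.13,-0.12],
  [0.046,0.185,-0.14],
  [0.06,0.24,-0.145],
], turn=[0,0,0,0,0], hand=[0,0,0,0,0])

```text
time_s: 27.78
tool_pos: [0.7005, -0.1963, 0.2881]
eef_rot: [-3.132, -0.003, 1.35]
contact_force: [0.2, 0.0, 1.8]
grip_width: 1.003
```

Call:
apply_moves([
  [0.01,0.05,0],
  [0.02,0.1,0],
  [0.03,0.14,0],
  [0.04,0.18,0],
  [0.04,0.2,0],
], turn=[0,0,0,0,0], hand=[0,0,0,0,0])

```text
time_s: 28.4
tool_pos: [0.8888, -0.1977, 0.2776]
eef_rot: [3.141, -0.007, 1.347]
contact_force: [42.9, 26.3, 25.1]
grip_width: 0.997
```

```bash
python3 - <<'E'
from h import *
s=st(); print(np.round(s['joints'],2)); go((.92,-.19,.29)); go(cw(-50,0,205),C[2]+np.pi/2)
E
```

```text
t 28.4 pos [ 0.8888 -0.1977  0.2776] rot [ 3.1409 -0.0072  1.3474] F [42.9 26.3 25.1] g 0.997487903459654
[ 0.17  1.18  0.86  0.06 -0.85  1.93 -0.01]
z-axis [ 0.002  0.007 -1.   ] delta [ 0.0145  0.0287 -0.0122] turn None
z-axis [ 0.002  0.007 -1.   ] delta [ 0.1847 -0.4068  0.0737] turn -0.4
```

Call:
apply_moves([
  [0,0.01,0],
  [0.001,0.02,0],
  [0.002,0.03,0],
], turn=[0,0,0], hand=[0,0,0])

```text
time_s: 28.78
tool_pos: [0.8991, -0.1958, 0.2749]
eef_rot: [3.116, -0.003, 1.353]
contact_force: [-0.3, 0.2, 0.9]
grip_width: 0.998
```

```bash
python3 - <<'E'
from h import *
s=st(); print(np.round(s['joints'],2)); go((.95,-.19,.29)); go(cw(-50,0,205),C[2]+np.pi/2)
E
```

```text
t 28.775 pos [ 0.8991 -0.1958  0.2749] rot [ 3.1157e+00 -2.6000e-03  1.3530e+00] F [-0.3  0.2  0.9] g 0.9975789201145354
[ 0.16  1.18  0.94  0.06 -0.93  1.9  -0.  ]
z-axis [ 0.026 -0.003 -1.   ] delta [ 0.0167  0.0488 -0.0138] turn None
z-axis [ 0.026 -0.003 -1.   ] delta [ 0.1832 -0.4171  0.0596] turn -0.0
```

Call:
apply_moves([
  [0.003,0.02,0],
  [0.004,0.035,0],
  [0.005,0.05,0],
  [0.006,0.06,0],
  [0.006,0.07,0],
], turn=[0,0,0,0,0], hand=[0,0,0,0,0])

```text
time_s: 29.4
tool_pos: [0.9214, -0.1975, 0.2554]
eef_rot: [3.073, -0.003, 1.35]
contact_force: [-0.4, -0.1, -0.3]
grip_width: 1.004
```

```bash
python3 - <<'E'
from h import *
s=st(); print(np.round(s['joints'],2)); go((.95,-.19,.29)); go(cw(-50,0,205),C[2]+np.pi/2)
E
```

```text
t 29.4 pos [ 0.9214 -0.1975  0.2554] rot [ 3.0733e+00 -2.9000e-03  1.3497e+00] F [-0.4 -0.1 -0.3] g 1.0036095534554919
[ 0.16  1.21  1.12  0.06 -1.11  1.84 -0.01]
z-axis [ 0.067 -0.012 -0.998] delta [ 0.0137  0.0286 -0.0327] turn None
z-axis [ 0.067 -0.012 -0.998] delta [ 0.1787 -0.4405  0.0209] turn -0.2
```

Call:
apply_moves([
  [0.002,0.03,-0.01],
  [0.003,0.05,-0.02],
  [0.004,0.065,-0.03],
  [0.005,0.08,-0.03],
  [0.005,0.08,-0.03],
], turn=[0,0,0,0,0], hand=[0,0,0,0,0])

```text
time_s: 30.02
tool_pos: [0.937, -0.1977, 0.2659]
eef_rot: [3.018, -0.004, 1.349]
contact_force: [-0.6, -0.4, -0.9]
grip_width: 1.005
```

```bash
python3 - <<'E'
from h import *
s=st(); print(np.round(s['joints'],2)); go(cw(-50,0,250),C[2]+np.pi/2); go(cw(-50,0,205),C[2]+np.pi/2)
E
```

```text
t 30.025 pos [ 0.937  -0.1977  0.2659] rot [ 3.018  -0.004   1.3488] F [-0.6 -0.4 -0.9] g 1.0048775555094032
[ 0.16  1.2   1.2   0.06 -1.18  1.79 -0.01]
z-axis [ 0.121 -0.023 -0.992] delta [ 0.1751 -0.4521 -0.0394] turn -0.3
z-axis [ 0.121 -0.023 -0.992] delta [ 0.1749 -0.4576  0.0053] turn -0.3
```

Call:
apply_moves([
  [0.015,-0.04,-0.008],
  [0.033,-0.09,-0.012],
  [0.053,-0.14,-0.016],
  [0.073,-0.19,-0.02],
  [0.093,-0.24,-0.024],
], turn=[0,0,0,0,0], hand=[0,0,0,0,0])

```text
time_s: 30.65
tool_pos: [0.7455, -0.0679, 0.262]
eef_rot: [3.018, -0.004, 1.351]
contact_force: [0.8, 1.0, 2.9]
grip_width: 0.999
```

Call:
apply_moves([
  [0.02,-0.05,0],
  [0.04,-0.1,0.01],
  [0.06,-0.15,0.015],
  [0.082,-0.214,0.025],
  [0.082,-0.214,0.03],
], turn=[0,0,0,0,0], hand=[0,0,0,0,0])

```text
time_s: 31.28
tool_pos: [0.5578, 0.062, 0.2058]
eef_rot: [3.023, -0.013, 1.358]
contact_force: [0.2, -0.7, 0.4]
grip_width: 0.996
```

```bash
python3 - <<'E'
from h import *
s=st(); print(wc(s['tool_pos']),np.round(s['joints'],2)); go(cw(-52,0,139),C[2]+np.pi/2)
Rm=R.from_euler('xyz',s['eef_rot']).as_matrix()
E
```

```text
t 31.275 pos [0.5578 0.062  0.2058] rot [ 3.0232 -0.0126  1.3576] F [ 0.2 -0.7  0.4] g 0.9964870050652719
[-23.61871653  -5.51554882 205.80835346] [-1.3   0.15  1.23  1.87 -0.13  1.11 -0.25]
z-axis [ 0.118 -0.013 -0.993] delta [ 0.0048 -0.0361  0.0631] turn 0.2
```

Call:
apply_moves([
  [0.005,-0.03,0.01],
  [0.005,-0.032,0.03],
  [0.005,-0.034,0.05],
  [0.005,-0.036,0.063],
  [0.005,-0.036,0.063],
], turn=[0,0,0,0,0], hand=[0,0,0,80,255], grip_force=30)

```text
time_s: 31.9
tool_pos: [0.5353, 0.0662, 0.1394]
eef_rot: [3.018, -0.002, 1.346]
contact_force: [0.8, 0.3, -0.9]
grip_width: 0.604
```

Call:
apply_moves([
  [0,0,0],
  [0,0,0],
  [0,0,0],
  [0,0,0],
], turn=[0,0,0,0], hand=[255,255,255,255])

```text
time_s: 32.4
tool_pos: [0.5316, 0.0681, 0.1389]
eef_rot: [3.027, -0.004, 1.348]
contact_force: [-10.3, 0.7, 6.7]
grip_width: 0.126
```

Call:
apply_moves([
  [0,0.005,-0.0085],
  [0,0.011,-0.0165],
  [0,0.017,-0.023],
  [0,0.0215,-0.0275],
  [0,0.0255,-0.0315],
], turn=[0,0,0,0,0], hand=[255,255,255,255,255])

```text
time_s: 33.02
tool_pos: [0.5524, 0.0633, 0.1726]
eef_rot: [3.027, -0.003, 1.349]
contact_force: [-7.1, 2.5, -5.2]
grip_width: 0.125
```

```bash
python3 - <<'E'
from h import *
s=st(); print(wc(s['tool_pos']),np.round(s['joints'],2))
E
```

```text
t 33.025 pos [0.5524 0.0633 0.1726] rot [ 3.0271 -0.0034  1.3487] F [-7.1  2.5 -5.2] g 0.1249147166527598
[-29.15583234  -5.36461469 172.60085168] [-1.27  0.19  1.19  1.91 -0.17  1.05 -0.23]
```

Call:
apply_moves([
  [0,0,0],
  [0,0,0],
  [0,0.002,-0.01],
  [0,0.005,-0.035],
  [0,0.008,-0.065],
], turn=[0,0,0,0,0], hand=[120,0,0,0,0])

```text
time_s: 33.65
tool_pos: [0.5562, 0.0617, 0.241]
eef_rot: [3.017, -0.004, 1.347]
contact_force: [-1.0, 0.9, 0.0]
grip_width: 0.998
```

Call:
apply_moves([
  [0,-0.02,-0.002],
  [0,-0.05,-0.005],
  [-0.003,-0.076,-0.009],
  [-0.003,-0.076,-0.009],
  [-0.003,-0.076,-0.009],
], turn=[-10,-20.5,-31,-41.5,-52], hand=[0,200,255,255,255])

```text
time_s: 34.28
tool_pos: [0.4811, 0.0759, 0.2402]
eef_rot: [3.06, 0.094, 2.257]
contact_force: [-0.2, -0.4, 0.4]
grip_width: 0.149
```

Call:
apply_moves([
  [0,0,0],
  [0,0,0],
  [0,0,0],
  [0,0,0],
], turn=[-10,-20.5,-31,-38], hand=[255,255,255,255])

```text
time_s: 34.78
tool_pos: [0.4813, 0.0757, 0.2401]
eef_rot: [3.136, 0.125, 2.921]
contact_force: [0.2, -0.3, -0.6]
grip_width: 0.002
```

```bash
python3 - <<'E'
from h import *
s=st(); print(wc(s['tool_pos']),np.round(s['joints'],2)); go(cw(-104,-8,130),C[2]+np.pi);go(cw(-104,-8,93),C[2]+np.pi)
snap('scene','s4.png')
for l in('lid_bar',): print(l,[(round(d['conf'],2),np.round(wc(w('scene',d['xyz'])),1).tolist()) for d in robot.mark_of('scene',l)])
E
```

```text
t 34.775 pos [0.4813 0.0757 0.2401] rot [3.1361 0.1247 2.921 ] F [ 0.2 -0.3 -0.6] g 0.001595280840604215
[-101.19601721   -8.58797293  240.11030919] [-1.4  -0.3   1.01  1.97  0.34  1.24  0.85]
z-axis [ 0.123 -0.022 -0.992] delta [ 0.0165 -0.      0.1089] turn -0.2
z-axis [ 0.123 -0.022 -0.992] delta [ 0.0211 -0.0002  0.1456] turn -0.2
lid_bar [(0.68, [-27.0, 0.3, 172.6])]
```

Call:
apply_moves([
  [0.006,0,0.03],
  [0.012,0,0.07],
  [0.0165,0,0.109],
  [0.019,0,0.127],
  [0.021,0,0.1456],
], turn=[0,0,0,0,0], hand=[255,255,255,255,255])

```text
time_s: 35.5
tool_pos: [0.4783, 0.0776, 0.092]
eef_rot: [3.136, 0.124, 2.915]
contact_force: [0.1, 1.2, -0.2]
grip_width: 0.003
```

```bash
python3 - <<'E'
from h import *
s=st(); print(wc(s['tool_pos']),np.round(s['joints'],2)); go(cw(-97,-8,91));go(cw(-97,42,91))
E
```

```text
t 35.5 pos [0.4783 0.0776 0.092 ] rot [3.1361 0.1243 2.9154] F [ 0.1  1.2 -0.2] g 0.003367402855091865
[-104.59980272   -7.37649747   91.95070966] [-1.42  0.05  1.21  2.16  0.01  0.85  1.13]
z-axis [ 0.122 -0.022 -0.992] delta [-0.0074 -0.0006  0.0019] turn None
z-axis [ 0.122 -0.022 -0.992] delta [-0.007   0.0494  0.0021] turn None
```

Free of contact at depth. I'll move forward, then push left in small steps.

Call:
apply_moves([
  [-0.004,0,0.001],
  [-0.007,0,0.002],
  [-0.007,0.01,0.002],
], turn=[0,0,0], hand=[255,255,255])

```text
time_s: 35.88
tool_pos: [0.4838, 0.0845, 0.09]
eef_rot: [3.14, 0.116, 2.915]
contact_force: [-9.8, -1.5, -0.6]
grip_width: -0.001
```

Call:
apply_moves([
  [0,0.01,0],
  [0,0.018,0],
  [0,0.026,0],
  [0,0.034,0],
  [0,0.041,0],
], turn=[0,0,0,0,0], hand=[255,255,255,255,255])

```text
time_s: 36.5
tool_pos: [0.4928, 0.1242, 0.0902]
eef_rot: [3.141, 0.116, 2.916]
contact_force: [-8.3, -3.7, -1.9]
grip_width: -0.001
```

```bash
python3 - <<'E'
from h import *
s=st(); print(wc(s['tool_pos']),np.round(s['joints'],2))
robot.snapshot('scene')
for l in('lid_bar',): print(l,[(round(d['conf'],2),np.round(wc(w('scene',d['xyz'])),1).tolist()) for d in robot.mark_of('scene',l)])
E
```

```text
t 36.5 pos [0.4928 0.1242 0.0902] rot [3.1409 0.1159 2.9164] F [-8.3 -3.7 -1.9] g -0.0009789703249939005
[-100.44792265   41.23162417   90.22528341] [-1.4   0.18  1.15  2.09 -0.15  0.87  1.17]
lid_bar [(0.65, [-22.9, 1.9, 170.8])]
```

Call:
apply_moves([
  [0,0.003,0],
  [0,0.005,0],
], turn=[0,0], hand=[255,255])

```text
time_s: 36.85
tool_pos: [0.4936, 0.1275, 0.0902]
eef_rot: [-3.14, 0.115, 2.916]
contact_force: [-11.8, -8.5, 2.0]
grip_width: -0.002
```

```bash
python3 - <<'E'
from h import *
s=st(); print(wc(s['tool_pos']),np.round(s['contact_force'],1))
go(cw(-108,35,92)); go(cw(-108,20,240),C[2]+np.pi/2)
E
```

```text
t 36.85 pos [0.4936 0.1275 0.0902] rot [-3.14    0.1152  2.9164] F [-11.8  -8.5   2. ] g -0.001712503698417441
[-100.44562356   44.6938759    90.19905447] [-11.8  -8.5   2. ]
z-axis [ 0.112 -0.027 -0.993] delta [ 0.0072 -0.0098 -0.0026] turn None
z-axis [ 0.112 -0.027 -0.993] delta [-0.0099 -0.025  -0.1496] turn 89.5
```

Call:
apply_moves([
  [0.004,-0.008,0],
  [0.008,-0.01,-0.005],
  [0.002,-0.012,-0.045],
  [-0.004,-0.02,-0.1],
  [-0.01,-0.025,-0.15],
], turn=[0,0,0,0,0], hand=[255,255,255,255,100])

```text
time_s: 37.48
tool_pos: [0.4843, 0.1068, 0.2445]
eef_rot: [3.13, 0.125, 2.916]
contact_force: [0.5, 1.1, -0.0]
grip_width: 0.201
```

Call:
apply_moves([
  [-0.025,-0.005,0.003],
  [-0.055,-0.01,0.006],
  [-0.08,-0.02,0.01],
  [-0.08,-0.02,0.01],
  [-0.08,-0.02,0.01],
], turn=[10,20.5,31,41.5,52], hand=[0,0,0,0,0])

```text
time_s: 38.1
tool_pos: [0.5586, 0.0689, 0.2422]
eef_rot: [3.039, 0.073, 1.998]
contact_force: [0.2, -0.0, 0.8]
grip_width: 0.999
```

Call:
apply_moves([
  [0,0,0],
  [0,0,0],
  [0,0,0],
  [0,0,0],
], turn=[10,20,30,37.5], hand=[0,0,0,0])

```text
time_s: 38.6
tool_pos: [0.5583, 0.0697, 0.2425]
eef_rot: [3.016, -0.006, 1.351]
contact_force: [-0.4, 0.2, 0.1]
grip_width: 0.998
```

```bash
python3 - <<'E'
from h import *
s=st(); print(wc(s['tool_pos']),np.round(s['joints'],2)); go(cw(-28,0,174),C[2]+np.pi/2)
im=snap('scene','s5.png'); cv2.imwrite('pics/s5c.png',cv2.resize(im[120:340,200:480,::-1],None,fx=2.8,fy=2.7))
for l in('lid_bar',): print(l,[(round(d['conf'],2),np.round(wc(w('scene',d['xyz'])),1).tolist()) for d in robot.mark_of('scene',l)])
E
```

```text
t 38.6 pos [0.5583 0.0697 0.2425] rot [ 3.016  -0.0061  1.3506] F [-0.4  0.2  0.1] g 0.9979915459905959
[-24.75421549   2.17901421 242.46814683] [-1.35  0.09  1.23  1.82 -0.05  1.18 -0.34]
z-axis [ 0.124 -0.021 -0.992] delta [-0.0026 -0.0118  0.0675] turn -0.2
lid_bar [(0.69, [-27.6, 2.4, 173.3])]
```

```bash
python3 - <<'E'
from h import *
t=.124
def A(th0,ths):
    a=np.array(ths)+.4101;b=th0+.4101
    x=125.4*(np.cos(b)-np.cos(a));z=125.4*(np.sin(a)-np.sin(b))
    print(np.round(np.c_[ths,x*.992+z*t,x*t-z*.992],1).tolist())
A(.33,[.42,.52,.62,.72,.82]);A(.82,[.92,1.02,1.12,1.22,1.32])
E
```

```text
[[0.4, 8.9, -6.9], [0.5, 19.5, -13.7], [0.6, 30.7, -19.3], [0.7, 42.4, -23.8], [0.8, 54.5, -27.1]]
[[0.9, 12.4, -2.1], [1.0, 24.9, -2.9], [1.1, 37.4, -2.5], [1.2, 49.8, -0.8], [1.3, 62.0, 2.1]]
```

Call:
apply_moves([
  [-0.003,-0.012,0.02],
  [-0.003,-0.012,0.045],
  [-0.003,-0.012,0.0675],
  [-0.003,-0.012,0.0675],
  [-0.003,-0.012,0.0675],
], turn=[0,0,0,0,0], hand=[0,0,80,255,255], grip_force=35)

```text
time_s: 39.33
tool_pos: [0.5541, 0.0679, 0.1738]
eef_rot: [3.017, -0.004, 1.357]
contact_force: [0.2, -0.0, 0.7]
grip_width: 0.376
```

Call:
apply_moves([
  [0,0,0],
  [0,0,0],
  [0,0,0],
], turn=[0,0,0], hand=[255,255,255])

```text
time_s: 39.7
tool_pos: [0.5535, 0.0683, 0.1736]
eef_rot: [3.018, -0.004, 1.357]
contact_force: [-3.4, -1.4, 5.9]
grip_width: 0.127
```

Call:
apply_moves([
  [0,0.009,-0.007],
  [0,0.0195,-0.0135],
  [0,0.0305,-0.0195],
  [0,0.0425,-0.024],
  [0,0.0545,-0.027],
], turn=[0,0,0,0,0], hand=[255,255,255,255,255])

```text
time_s: 40.33
tool_pos: [0.6004, 0.0578, 0.2062]
eef_rot: [3.027, -0.003, 1.357]
contact_force: [-13.6, 1.4, 8.6]
grip_width: 0.126
```

```bash
python3 - <<'E'
from h import *
s=st(); p=wc(s['tool_pos']); print(p, 'theta',np.arctan2(p[2]-3-86,65-p[0])-.4101, 'r',np.hypot(p[2]-89,65-p[0]),np.round(s['joints'],2))
E
```

```text
t 40.325 pos [0.6004 0.0578 0.2062] rot [ 3.0269 -0.0031  1.3574] F [-13.6   1.4   8.6] g 0.12607740251781255
[ 18.91916292  -0.42397551 206.15914996] theta 0.7859632783703833 r 125.89563123787603 [-1.12  0.31  1.14  1.76 -0.28  1.15 -0.12]
```

Call:
apply_moves([
  [0,0.0125,-0.002],
  [0,0.025,-0.003],
  [0,0.0375,-0.0025],
  [0,0.05,-0.001],
  [0,0.062,0.002],
], turn=[0,0,0,0,0], hand=[255,255,255,255,255])

```text
time_s: 40.95
tool_pos: [0.6627, 0.0438, 0.2122]
eef_rot: [3.022, -0.003, 1.357]
contact_force: [-7.4, -0.3, 4.5]
grip_width: 0.125
```

```bash
python3 - <<'E'
from h import *
s=st(); p=wc(s['tool_pos']); th=np.arctan2(p[2]-3-86,65-p[0])-.4101; print(p, 'theta',th, 'r',np.hypot(p[2]-89,65-p[0]),np.round(s['joints'],2))
t=.118
for e in (1.4,1.45):
    a=e+.4101;b=th+.4101
    x=125.4*(np.cos(b)-np.cos(a));z=125.4*(np.sin(a)-np.sin(b)); print(e,x*.993+z*t,x*t-z*.993)
E
```

```text
t 40.95 pos [0.6627 0.0438 0.2122] rot [ 3.0217e+00 -2.7000e-03  1.3570e+00] F [-7.4 -0.3  4.5] g 0.1249190629601784
[ 82.79348384  -0.69691383 212.2128618 ] theta 1.304117349545015 r 124.49103333466861 [-0.93  0.45  1.06  1.61 -0.41  1.2  -0.02]
1.4 11.447338908015217 3.662348091225743
1.45 17.263360181801165 6.002763825806139
```

Call:
apply_moves([
  [0,0.006,0.002],
  [0,0.012,0.004],
  [0,0.014,0.0045],
], turn=[0,0,0], hand=[255,255,255])

```text
time_s: 41.32
tool_pos: [0.6733, 0.0414, 0.2101]
eef_rot: [3.031, -0.004, 1.357]
contact_force: [-19.3, 2.5, 20.5]
grip_width: 0.124
```

Call:
apply_moves([
  [0,0,0],
  [0,0,0],
  [0,0.003,-0.02],
  [0,0.006,-0.05],
  [0,0.01,-0.09],
], turn=[0,0,0,0,0], hand=[165,165,165,165,255])

```text
time_s: 41.95
tool_pos: [0.6755, 0.0412, 0.3004]
eef_rot: [3.02, -0.002, 1.357]
contact_force: [0.5, 0.2, 0.8]
grip_width: 0.154
```

```bash
python3 - <<'E'
from h import *
s=st(); print(wc(s['tool_pos']),np.round(s['joints'],2)); go(cw(5,0,300));go(cw(5,0,247));go(cw(48,0,247))
robot.snapshot('scene')
for l in('lid_bar',): print(l,[(round(d['conf'],2),np.round(wc(w('scene',d['xyz'])),1).tolist()) for d in robot.mark_of('scene',l)])
E
```

```text
t 41.95 pos [0.6755 0.0412 0.3004] rot [ 3.0200e+00 -2.5000e-03  1.3569e+00] F [0.5 0.2 0.8] g 0.15360047680043026
[ 95.85100134  -0.43944079 300.41220052] [-0.91  0.43  1.08  1.45 -0.38  1.37 -0.05]
z-axis [ 0.119 -0.023 -0.993] delta [ 0.0007 -0.0902 -0.0106] turn None
z-axis [ 0.119 -0.023 -0.993] delta [ 0.0006 -0.0967  0.042 ] turn None
z-axis [ 0.119 -0.023 -0.993] delta [ 0.0005 -0.054   0.0472] turn None
lid_bar [(0.69, [-72.2, -282.0, 0.1]), (0.68, [96.5, 5.3, 207.4])]
```

Call:
apply_moves([
  [0,-0.045,-0.005],
  [0,-0.09,-0.01],
  [0,-0.094,0.02],
  [0,-0.097,0.042],
  [0,-0.085,0.043],
], turn=[0,0,0,0,0], hand=[255,255,255,255,255])

```text
time_s: 42.68
tool_pos: [0.597, 0.0589, 0.2447]
eef_rot: [3.023, -0.004, 1.358]
contact_force: [0.2, -0.3, 1.2]
grip_width: 0.001
```

Call:
apply_moves([
  [0,0.008,0.001],
  [0,0.016,0.002],
  [0,0.024,0.003],
  [0,0.031,0.004],
  [0,0.036,0.004],
], turn=[0,0,0,0,0], hand=[255,255,255,255,255])

```text
time_s: 43.3
tool_pos: [0.6344, 0.0501, 0.2465]
eef_rot: [3.019, -0.003, 1.356]
contact_force: [-3.3, 2.0, -0.8]
grip_width: -0.0
```

```bash
python3 - <<'E'
from h import *
s=st(); print(wc(s['tool_pos']),np.round(s['joints'],2)); 
im=snap('scene','s6.png')
for l in('lid_bar','bay_floor','bay_empty','actuator'): print(l,[(round(d['conf'],2),np.round(wc(w('scene',d['xyz'])),1).tolist()) for d in robot.mark_of('scene',l)])
robot.snapshot('top')
for l in('bay_floor','bay_empty','actuator'): print(l,[(round(d['conf'],2),np.round(wc(w('top',d['xyz'])),1).tolist()) for d in robot.mark_of('top',l)])
E
```

```text
t 43.3 pos [0.6344 0.0501 0.2465] rot [ 3.0191e+00 -2.9000e-03  1.3564e+00] F [-3.3  2.  -0.8] g -0.00023443725354618507
[ 53.81117951  -0.62856744 246.45088285] [-1.02  0.35  1.1   1.63 -0.31  1.23 -0.1 ]
lid_bar [(0.95, [117.0, 1.6, 197.6])]
bay_floor []
bay_empty [(0.29, [135.2, -18.9, 1.2])]
actuator [(0.91, [-76.8, -284.1, 0.3]), (0.82, [-228.6, 73.8, -1.2]), (0.6, [139.3, 160.3, -3.8]), (0.53, [-200.2, -59.3, -2.2])]
bay_floor [(0.96, [-5.8, -86.7, 7.3]), (0.69, [-71.3, -292.5, -0.9]), (0.52, [0.2, -89.4, 8.1])]
bay_empty [(0.84, [-1.0, -89.7, 6.4])]
actuator [(0.88, [-202.5, -59.0, 1.2]), (0.64, [-68.9, -288.7, -1.3]), (0.5, [-120.9, -161.1, 104.4])]
```

View pics/s6.png

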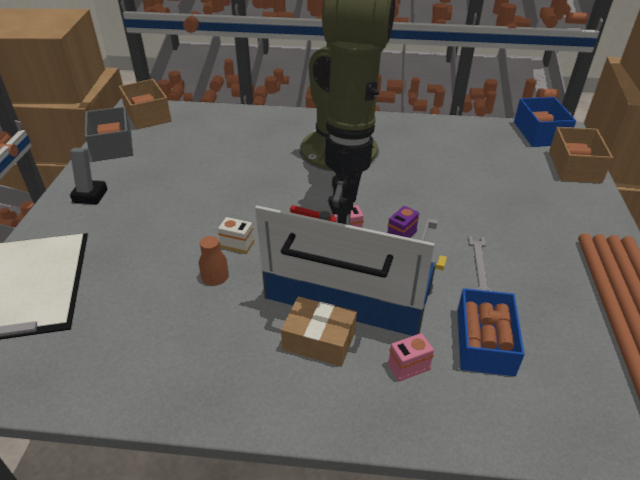

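The lid is upright: the bar at (337,255) works out to about 1.60 rad. The actuator stands at (236,235), and the empty bay is the right one (case y −90). Next I'll back off and fetch the actuator.

Call:
apply_moves([
  [0,-0.02,-0.003],
  [0,-0.05,-0.01],
  [0,-0.06,-0.03],
], turn=[0,-8,-18], hand=[255,255,255])

```text
time_s: 44.12
tool_pos: [0.5708, 0.0638, 0.2683]
eef_rot: [3.026, 0.035, 1.675]
contact_force: [-0.5, 0.5, 0.2]
grip_width: -0.001
```

```bash
python3 - <<'E'
from h import *
s=st(); print(wc(s['tool_pos']),np.round(s['joints'],2)); go((.4475,-.2005,.18),C[2]+np.pi)
E
```

```text
t 44.125 pos [0.5708 0.0638 0.2683] rot [3.0256 0.0353 1.6746] F [-0.5  0.5  0.2] g -0.001012954917213493
[-11.27073212  -0.95264739 268.26994899] [-1.23  0.1   1.13  1.75 -0.06  1.23  0.01]
z-axis [ 0.119 -0.023 -0.993] delta [-0.2468 -0.1602  0.079 ] turn -71.6
```

Call:
apply_moves([
  [-0.05,-0.032,0.01],
  [-0.1,-0.065,0.02],
  [-0.15,-0.097,0.04],
  [-0.2,-0.13,0.06],
  [-0.247,-0.16,0.079],
], turn=[-10,-20.5,-31,-41.5,-52], hand=[0,0,0,0,0], grip_force=40)

```text
time_s: 44.75
tool_pos: [0.4532, -0.1905, 0.1849]
eef_rot: [3.088, 0.114, 2.536]
contact_force: [0.6, -0.3, 0.4]
grip_width: 0.998
```

Call:
apply_moves([
  [0,0,0],
  [0,0,0],
  [0,0,0],
], turn=[-10,-19.6,-19.6], hand=[0,0,0])

```text
time_s: 45.12
tool_pos: [0.4539, -0.1894, 0.1853]
eef_rot: [3.131, 0.124, 2.873]
contact_force: [-0.2, 0.2, -0.0]
grip_width: 1.001
```

```bash
python3 - <<'E'
from h import *
s=st(); print(np.round(s['joints'],2)); go((.4475,-.2005,.09),C[2]+np.pi); go((.4475,-.2005,.045),C[2]+np.pi)
im=snap('top','top3.png')
for d in robot.mark_of('top','actuator'): print(d['conf'],w('top',d['xyz']))
cv2.imwrite('pics/t3c.png',cv2.resize(im[180:480,200:520,::-1],None,fx=2.4,fy=2))
E
```

```text
t 45.125 pos [ 0.4539 -0.1894  0.1853] rot [3.1309 0.1236 2.8728] F [-0.2  0.2 -0. ] g 1.0010962658671032
[-0.94 -0.28  1.17  2.04  0.29  1.1   1.42]
z-axis [ 0.122 -0.022 -0.992] delta [ 0.0149 -0.0134  0.0941] turn -3.0
z-axis [ 0.122 -0.022 -0.992] delta [ 0.0205 -0.0139  0.1387] turn -3.0
0.85 [0.37032105 0.04500199 0.00102975]
0.76 [ 0.36800766  0.17695561 -0.00289432]
0.67 [0.75030834 0.19080763 0.00440323]
0.47 [ 0.45053049 -0.20348598 -0.00146596]
```

View pics/t3c.png

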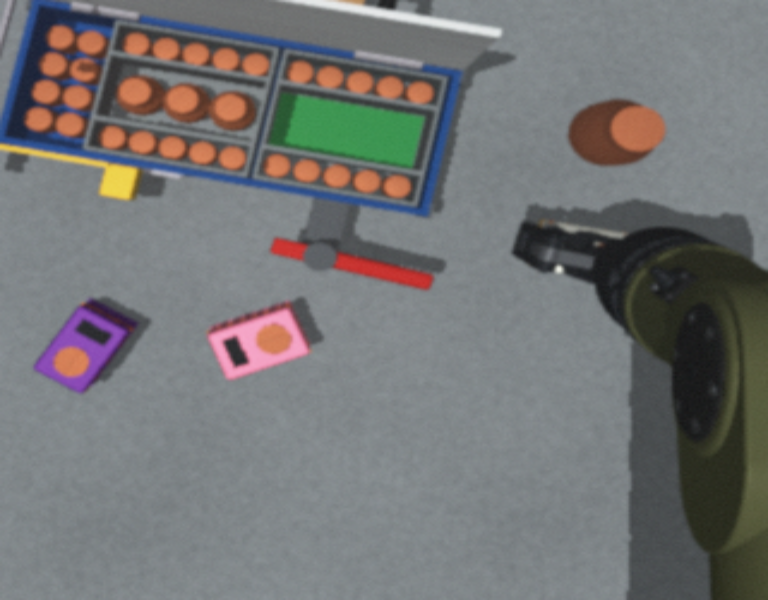

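The view shows the green slot at (350,130) in the crop, the yellow catch slid left at (118,183), the lever aside and the lid upright. Next is grasping the actuator across its 66 mm side.

Call:
apply_moves([
  [0.006,-0.014,0.02],
  [0.012,-0.014,0.065],
  [0.016,-0.015,0.1],
  [0.019,-0.015,0.125],
  [0.0205,-0.015,0.138],
], turn=[-3,-3,-3,-3,-3], hand=[0,0,0,0,0])

```text
time_s: 45.85
tool_pos: [0.446, -0.2013, 0.0439]
eef_rot: [3.14, 0.12, 2.926]
contact_force: [0.1, -0.6, 0.5]
grip_width: 1.001
```

Call:
apply_moves([
  [0,0,0],
  [0,0,0],
  [0,0,0],
  [0,0,0],
], turn=[0,0,0,0], hand=[60,255,255,255])

```text
time_s: 46.35
tool_pos: [0.4469, -0.2008, 0.0458]
eef_rot: [3.138, 0.123, 2.929]
contact_force: [0.3, 0.5, -4.5]
grip_width: 0.763
```

Call:
apply_moves([
  [0,0,-0.01],
  [0,0,-0.04],
  [0,0,-0.09],
  [0,0,-0.14],
  [0,0,-0.15],
], turn=[0,0,0,0,0], hand=[255,255,255,255,255])

```text
time_s: 46.98
tool_pos: [0.4306, -0.198, 0.1976]
eef_rot: [3.137, 0.129, 2.929]
contact_force: [0.8, 0.3, -5.9]
grip_width: 0.768
```

```bash
python3 - <<'E'
from h import *
s=st(); print(np.round(s['joints'],2),wc(s['tool_pos'])); go(cw(0,-90,200),C[2]+np.pi); go(cw(0,-90,60),C[2]+np.pi)
im=snap('scene','s7.png'); robot.snapshot('scene')
cv2.imwrite('pics/s7c.png',cv2.resize(im[120:320,160:420,::-1],None,fx=3,fy=3))
E
```

```text
t 46.975 pos [ 0.4306 -0.198   0.1976] rot [3.137  0.1285 2.929 ] F [ 0.8  0.3 -5.9] g 0.7677012603185871
[-0.74 -0.3   1.    2.06  0.27  1.12  1.51] [ -91.77213919 -286.79300791  197.55523736]
z-axis [ 0.126 -0.023 -0.992] delta [-0.0922  0.1963  0.0103] turn 0.3
z-axis [ 0.126 -0.023 -0.992] delta [-0.0742  0.1957  0.1492] turn 0.3
```

View pics/s7c.png

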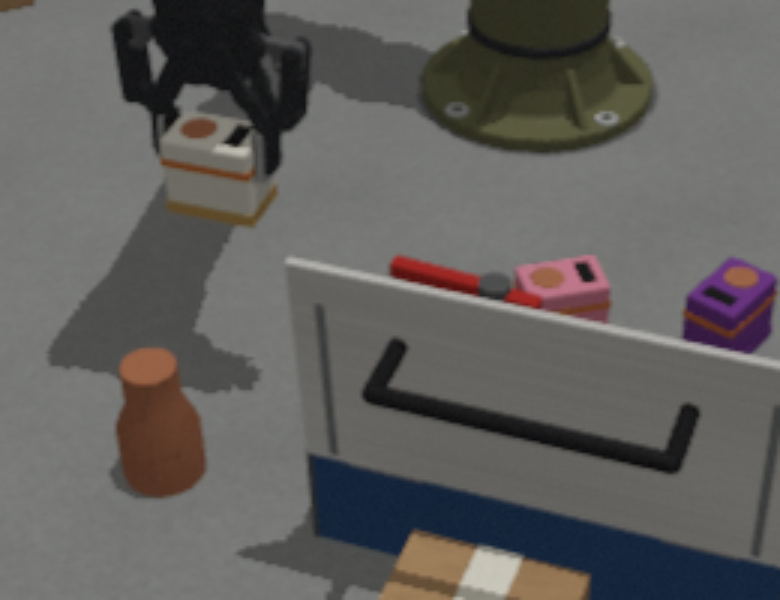

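```bash
python3 - <<'E'
from h import *
im=cv2.imread('pics/top3.png').astype(int); b,g,r=im[...,0],im[...,1],im[...,2]
m=((g-r>25)&(g-b>25)).astype(np.uint8); n,lab,stt,_=cv2.connectedComponentsWithStats(m); k=1+stt[1:,4].argmax(); ys,xs=np.where(lab==k)
K,t,Rm=cam('top')
def bp(u,v,z):
    d=Rm@np.array([(u-K[0,2])/K[0,0],-(v-K[1,2])/K[1,1],-1.]); s=(z-t[2])/d[2]; return wc(t+s*d)
P=np.array([bp(u,v,.009) for u,v in zip(xs,ys)]); print(len(P),np.percentile(P[:,0],[1,50,99]),np.percentile(P[:,1],[1,50,99]))
c=wc(t); print('cam',c); 
def occl(e,cc): return cc+(e-cc)*(c[2]-9)/(c[2]-81)
print('slot x edges seen on floor',[occl(e,c[0]) for e in(-27,27)],'y',[occl(e,c[1]) for e in(-148,-32)])
E
```

```text
1614 [-23.92509163   0.48260642  24.93863578] [-145.50763087  -90.23057426  -33.8729653 ]
cam [ -65.46210017  -56.7721606  1046.65874497]
slot x edges seen on floor [np.float64(-24.13224653481347), np.float64(33.89402052927058)] y [np.float64(-154.80199342753156), np.float64(-30.152975289869516)]
```

Call:
apply_moves([
  [-0.015,0.035,0.002],
  [-0.04,0.085,0.004],
  [-0.065,0.135,0.006],
  [-0.091,0.185,0.01],
  [-0.091,0.196,0.01],
], turn=[0,0,0,0,0], hand=[255,255,255,255,255])

```text
time_s: 47.7
tool_pos: [0.5608, -0.0211, 0.1945]
eef_rot: [-3.141, 0.122, 2.934]
contact_force: [-0.5, -0.4, -5.0]
grip_width: 0.766
```

```bash
python3 - <<'E'
from h import *
s=st(); print(np.round(s['joints'],2),wc(s['tool_pos'])); go(cw(-1,-90,140),C[2]+np.pi); go(cw(-1,-90,64),C[2]+np.pi)
E
```

```text
t 47.7 pos [ 0.5608 -0.0211  0.1945] rot [-3.1405  0.122   2.9344] F [-0.5 -0.4 -5. ] g 0.7659093070010637
[-0.95  0.11  0.99  1.88 -0.08  1.08  1.43] [ -2.76211837 -85.98599833 194.47897817]
z-axis [ 0.119 -0.026 -0.993] delta [ 0.0049 -0.004   0.0543] turn 0.6
z-axis [ 0.119 -0.026 -0.993] delta [ 0.0142 -0.0039  0.1297] turn 0.6
```

Call:
apply_moves([
  [0.001,-0.004,0.02],
  [0.005,-0.004,0.054],
  [0.0085,-0.004,0.083],
  [0.0115,-0.004,0.108],
  [0.014,-0.004,0.128],
], turn=[0.5,0.5,0.5,0.5,0.5], hand=[255,255,255,255,255])

```text
time_s: 48.32
tool_pos: [0.559, -0.0303, 0.0658]
eef_rot: [3.139, 0.121, 2.918]
contact_force: [0.4, 1.1, -4.6]
grip_width: 0.766
```

```bash
python3 - <<'E'
from h import *
s=st(); print(np.round(s['joints'],2),wc(s['tool_pos'])); go(cw(-1,-90,54),C[2]+np.pi)
E
```

```text
t 48.325 pos [ 0.559  -0.0303  0.0658] rot [3.1388 0.121  2.9184] F [ 0.4  1.1 -4.6] g 0.7657615465601427
[-0.81  0.32  0.91  2.   -0.32  0.84  1.61] [ -2.55261787 -95.34495658  65.7641904 ]
z-axis [ 0.118 -0.024 -0.993] delta [-0.0001  0.0053  0.0119] turn -0.4
```

Call:
apply_moves([
  [0,0.004,0.004],
  [0,0.005,0.007],
  [0,0.005,0.009],
  [0,0.005,0.0105],
], turn=[0,0,0,0], hand=[255,255,255,255])

```text
time_s: 48.82
tool_pos: [0.5635, -0.0248, 0.0577]
eef_rot: [3.137, 0.124, 2.92]
contact_force: [-0.0, 0.1, -3.8]
grip_width: 0.767
```

Call:
apply_moves([
  [0,0,0.001],
  [0,0,0.0015],
], turn=[0,0], hand=[255,255])

```text
time_s: 49.08
tool_pos: [0.5633, -0.0249, 0.0558]
eef_rot: [3.137, 0.123, 2.919]
contact_force: [0.7, -0.1, -4.1]
grip_width: 0.766
```

Call:
apply_moves([
  [0,0,0.001],
  [0,0,0.001],
], turn=[0,0], hand=[255,255])

```text
time_s: 49.32
tool_pos: [0.5634, -0.0249, 0.0547]
eef_rot: [3.137, 0.123, 2.92]
contact_force: [-0.5, 0.4, -4.6]
grip_width: 0.766
```

Call:
apply_moves([
  [0,0,0.001],
  [0,0,0.001],
], turn=[0,0], hand=[255,255])

```text
time_s: 49.58
tool_pos: [0.5635, -0.025, 0.0546]
eef_rot: [3.137, 0.122, 2.919]
contact_force: [-3.9, 0.5, 6.3]
grip_width: 0.767
```

Call:
apply_moves([
  [0,0,0],
  [0,0,0],
  [0,0,0],
  [0,0,0],
], turn=[0,0,0,0], hand=[50,32,30,30])

```text
time_s: 50.08
tool_pos: [0.5644, -0.025, 0.0542]
eef_rot: [3.137, 0.125, 2.92]
contact_force: [1.5, 0.0, 1.5]
grip_width: 0.886
```

Call:
apply_moves([
  [-0.001,0,-0.008],
  [-0.003,0,-0.025],
  [-0.007,0,-0.06],
  [-0.012,0,-0.1],
  [-0.018,0,-0.15],
], turn=[0,0,0,0,0], hand=[30,30,30,30,30])

```text
time_s: 50.7
tool_pos: [0.562, -0.0259, 0.2062]
eef_rot: [3.138, 0.122, 2.918]
contact_force: [1.6, 1.6, 0.8]
grip_width: 0.881
```

Call:
apply_moves([
  [0.03,-0.03,0],
  [0.06,-0.07,0],
  [0.09,-0.12,0],
  [0.1,-0.17,0],
  [0.1,-0.2,0],
], turn=[0,0,0,0,0], hand=[30,30,30,30,30])

```text
time_s: 51.32
tool_pos: [0.4198, -0.2022, 0.1915]
eef_rot: [3.137, 0.122, 2.914]
contact_force: [0.7, -0.1, 0.4]
grip_width: 0.881
```

```bash
python3 - <<'E'
from h import *
s=st()
im=snap('top','top4.png'); cv2.imwrite('pics/t4c.png',cv2.resize(im[120:420,100:500,::-1],None,fx=2,fy=2))
for n in('top','scene'):
  robot.snapshot(n)
  for l in('lid_bar','actuator','lever_tip','reducer','carton','stock_bin','wrench','catch_tab'): print(n,l,[(round(d['conf'],2),np.round(w(n,d['xyz']),3).tolist(),np.round(wc(w(n,d['xyz']))).tolist()) for d in robot.mark_of(n,l)[:4]])
E
```

```text
t 51.325 pos [ 0.4198 -0.2022  0.1915] rot [3.1371 0.1222 2.914 ] F [ 0.7 -0.1  0.4] g 0.8805311568770073
top lid_bar [(0.63, [0.696, 0.042, 0.201], [116.0, 5.0, 201.0])]
top actuator [(0.96, [0.749, 0.191, -0.001], [135.0, 161.0, -1.0]), (0.66, [0.566, -0.029, 0.009], [4.0, -92.0, 9.0]), (0.61, [0.369, 0.047, -0.0], [-204.0, -61.0, -0.0]), (0.6, [0.368, 0.179, -0.001], [-234.0, 68.0, -1.0])]
top lever_tip [(0.68, [0.431, -0.067, 0.103], [-120.0, -159.0, 103.0])]
top reducer [(0.89, [0.551, -0.23, 0.001], [33.0, -292.0, 1.0])]
top carton [(0.92, [0.71, 0.015, 0.005], [135.0, -19.0, 5.0])]
top stock_bin [(0.87, [0.676, 0.337, 0.004], [32.0, 289.0, 4.0])]
top wrench [(0.74, [0.468, 0.354, 0.005], [-174.0, 260.0, 5.0])]
top catch_tab [(0.88, [0.515, 0.146, 0.06], [-84.0, 67.0, 60.0])]
scene lid_bar [(0.79, [0.7, 0.035, 0.198], [121.0, -1.0, 198.0])]
scene actuator [(0.97, [0.75, 0.187, -0.001], [138.0, 158.0, -1.0]), (0.92, [0.373, 0.047, -0.002], [-200.0, -60.0, -2.0]), (0.89, [0.373, 0.182, -0.004], [-230.0, 71.0, -4.0]), (0.63, [0.581, 0.068, 0.002], [-3.0, 6.0, 2.0])]
scene lever_tip [(0.85, [0.428, -0.069, 0.102], [-122.0, -161.0, 102.0])]
scene reducer [(0.91, [0.557, -0.227, -0.0], [38.0, -288.0, -0.0]), (0.5, [0.676, 0.335, 0.002], [33.0, 287.0, 2.0])]
scene carton []
scene stock_bin [(0.59, [0.677, 0.335, 0.002], [34.0, 287.0, 2.0])]
scene wrench [(0.87, [0.462, 0.35, -0.003], [-179.0, 255.0, -3.0])]
scene catch_tab []
```

View pics/t4c.png

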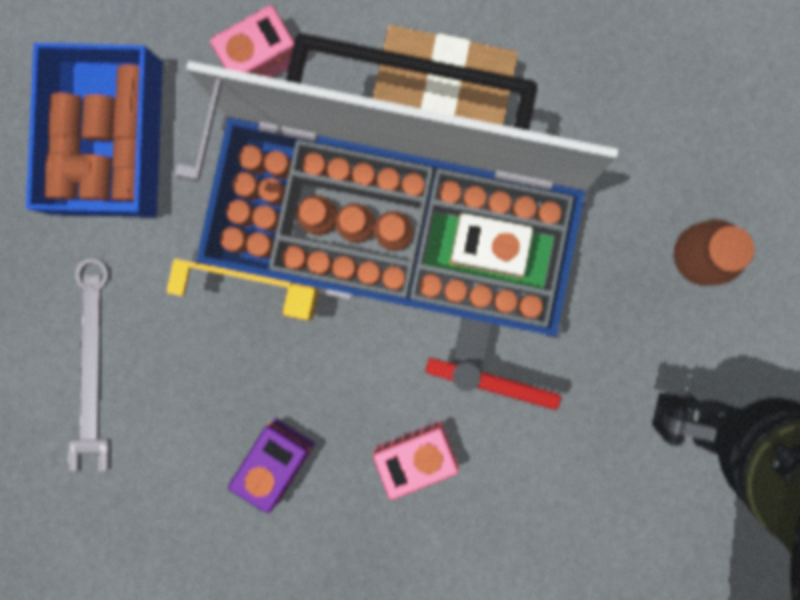

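The actuator sits flat in the green slot at (492,243), the lid is upright, the catch is slid aside, the other things haven't moved, and the gripper is clear. I'm handing the job in.

```bash
python3 -c "
from h import *
print(robot.job_done()); st()"
```

```text
the job is handed in; nothing more can be done
None
the job is handed in; nothing more can be done
```

The job is done and handed in at about 52 s (limit 72 s). The actuator stands upright on the green floor of the right-hand bay, the lid is open upright, and the gripper is clear of everything.

**What I did, in order:**
- Took the white actuator off the lid and stood it on the bench.
- Turned the lever aside to about 1.46 rad.
- Raised the lid to about 0.32 rad.
- Slid the catch aside until it stopped.
- Opened the lid upright.
- Lowered the actuator into the slot until light contact (about 6 N) and let go.

**Last checks:**

| Item | Reading |
|---|---|
| Actuator | case (4, -92, 9) mm, upright in the top picture |
| Lid bar | case (116, 5, 201) mm from the top camera, so the lid is at about 1.57–1.60 rad |
| Catch tab | case y 67 mm, so slid about 26 mm |
| Lever tip | case (-120, -159) mm, aside |
| Other things | reducer, carton, bin and wrench where they started, within about 6 mm |

**What went wrong or disagreed:**
- **First try at the catch:** the gripper's linkage pressed against the raised lid (about 37 N) and pushed it shut. I raised the lid again before sliding the catch, so the order asked was kept.
- **Tool tilt:** one turn ran the last joint into its limit and tilted the tool. I corrected that at full reach. Later I used full reach on purpose to tilt the tool forward about 7° for the catch, and kept that tilt to the end.
- **Force reading:** one fast move to full reach read about 57 N on the tool. Nothing was near the arm, and the reading was gone in the next call.
- **Scene camera:** its last look did not find the actuator in the slot, because the lid hides it. The placement check rests on the top camera alone.

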